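# Take the pile apart and set up the sample station

## Task

The things of the sample station have been left piled up on the tube rack. Take the pile apart and put each thing in its own place: the sample pot standing in the white tray, the code reader flat inside the rim of the small charging base, the slide case flat and square on the middle of the white carton, and the tube rack flat inside the rim of the long dock. Keep the pot upright all the while, do not push the teal carton about, and let go of everything.

Things in the scene. Friction and masses are not known exactly. Their poses are not given: they have to be found in the camera images.
- sample_pot: Loose. Small round sample pot with a ribbed white screw lid: translucent-white body 34 mm across, lid 40 mm across from 46 to 64 mm up, 64 mm high in all, 60 g. It stands on top of the pile, on the code reader. Origin: centre of its underside; z points up. Grip it across the lid.
- code_reader: Loose. Black code reader, a block with rounded edges, 37 (x) x 62 (y) x 30 (z) mm, 90 g. It lies on the slide case. Origin: centre of its underside; z up. Grip it across the 37 mm.
- slide_case: Loose. Flat white plastic slide case, closed, with a black seam and a small black clasp, 60 (x) x 104 (y) x 22 (z) mm, 130 g. It lies on the tube rack, its underside 52 mm above the rack's. Origin: centre of its underside; z up. Grip it across the 60 mm, fingertips a few mm above its underside (the rack below is 62 mm wide).
- tube_rack: Loose. Dark grey empty grid rack for tubes, the bottom of the pile, 62 (x) x 180 (y) mm, end plates 56 mm high, the grid between them 52 mm high, 140 g. Origin: centre of its underside; z up. Grip it across the 62 mm at its middle.
- pot_tray: Fixed. White open tray with sloping walls, the place of the sample pot: 78 (x) x 138 (y) mm over the rim, 30 mm high; flat inner floor 66 x 126 mm, 2 mm above the worktop. Origin: centre of its underside; z up.
- reader_base: Fixed. Small grey charging base with a black floor and a low rim, the place of the code reader: 63 (x) x 88 (y) mm outside, 53 x 78 mm inside the rim; floor 5 mm and rim 11 mm above the worktop. The reader's long side lies along the long side (y). Origin: centre of its underside; z up.
- white_carton: Fixed. Closed flat white carton, the place of the slide case: 90 (x) x 125 (y) x 27 (z) mm, flat top 27 mm above the worktop. The case lies on its middle, long side along the long side (y), either way round. Origin: centre of its underside; z up.
- rack_dock: Fixed. Long aluminium dock with three dark rubber strips and a low rim, the place of the tube rack: 88 (x) x 206 (y) mm outside, 78 x 196 mm inside the rim; floor 4 mm and rim 9 mm above the worktop. The rack lies along it (y), either way round. Origin: centre of its underside; z up.
- teal_carton: Loose bystander, the only one that may shift. Teal and white closed carton, 95 (x) x 125 (y) x 48 (z) mm, to be left where it stands. Origin: centre of its underside; z up.
- analyser: Fixed, not to be worked on. Large white bench instrument between the left and the right half of the worktop, 374 (x, deep) x 270 (y, wide) x 334 (z, high) mm, front face turned to the robot, always in the same place. What crosses from one side to the other passes in front of it, close to the robot, or over it. Origin: centre of its underside; z up.
There are look-alikes about, which are no part of the job. Of the things that look like the sample_pot, the middle-sized one is meant.

How it is judged:
By the outcome, as a careful person would: the job done as asked, in the order asked, and still so for the second after the job is handed in, with the robot touching nothing.
It also fails if it takes over 141 s, if anything falls off the work surface, if the arm or the gripper's body presses on something with over 40 N, if the wrist force passes 120 N, or if a joint passes its speed limit or range.

## Robot

A 6-joint arm with a two-finger parallel gripper is mounted at the origin on a cart in front of the work surface, level with it; the furniture and walls round the work are solid. World frame = base frame: x ahead of the robot, y to its left, z up, the work surface at z = 0. Lengths are in m, angles in rad, forces in N, time in s.
With the tool pointing down it reaches from about 0.375 to 0.975 m from the base axis. Payload 3.8 kg.
Tool frame: the origin (TCP) lies at the very end of the fingers, on their centre line; the grasp point (between the pads) lies bot.grasp_offset behind it (bot.grasp_offset is the distance from the TCP to the grasp point, in m); y points along the fingers, x is the direction in which the jaws open and shut, and the axes are right-handed (so a half turn about y gives the same grasp; the last joint's range is limited). The gripper opens to 85 mm and grips with 20 to 120 N. Pads are 22 mm wide; open, the fingers measure 114 mm over their backs; the gripper's body (76 mm by 85 mm) begins 54 mm behind the grasp point. The pads swing forward as they close: fully open they stand 13 mm farther back than shut.
Start: joints at [-1.381, 0.264, 1.604, -0, 1.274, -0.037], TCP at [0.152, -0.658, 0.231] pointing down, gripper open.
Joint ranges: [-2.63, 2.63], [-0.94, 2.18], [0.31, 2.57], [-1.31, 4.45], [0, 2.66], [-2.55, 2.55]. Speed limits (rad/s): [2.57, 2.57, 3.14, 3.14, 3.14, 3.14].

## Interface

Orientations are given as a rotation vector (axis times angle).
In Python, from workcell import sensors, read_camera, job, bot gives the robot as it stands.
- The arm moves only by the tool arm_command, never from a script. Its argument "deltas" is a list of rows, each a list of 4 numbers: the shift along the tool's x, y, z in m, then the turn about the tool's y in rad. A call has 1 to 20 rows; each row shifts and turns the commanded pose from where the row before left it, along the tool's axes as they then stand; what a row does not reach is not made up. A row lasts 1/8 s, in which the tool goes at most 62.5 mm and 10.7 degrees, less where a joint would pass 70% of its speed; a pose out of reach is approached as far as the arm can. A call is refused whole if a number of a shift passes 0.0625 or a number of a turn 0.188, either way. A call with a gripper value outside its range is refused whole. "fingers" is the finger opening in m, from 0 to 0.0854, set as the call begins (left out, the last holds). The fingers move at their own pace and stop on an object; "newtons" is the grip in N (left out, the last holds). Time passes only in rows, so rows that do not move let the fingers close. It gives the time, the measured TCP pose, the force and the opening at its end, in the units of the state.
- sensors.read_state(): the state, without advancing time (a new reading comes with each control period).
- read_camera(name): name is "side" or "top" or "wrist"; returns a dict with "color" (384x512x3 uint8, red, green, blue), "vfov" (degrees; the focal length in pixels is half the picture's height over the tangent of half this angle, whatever the lens; pixels are square), "cx", "cy" (the principal point, pixels), "R" (3x3) and "t" (3): a world point X has camera coordinates R X + t; the wrist camera has in their place "T_tool_cam" (4x4, takes a point from camera to tool coordinates, whose origin is the TCP and whose axes are the tool frame's). Camera axes: x right, y down, z forward; pixel columns grow to the right and rows downward; lengths in m; the calibration is good to about 2 mm. A picture is of the moment at which its call begins: read the wrist's pose just before it. There is no depth.
- job.finish_job(): hands the job in, once; it reports no verdict.
The state is a dict: "time": time; "q": joint angles; "joint_vel": joint speeds; "joint_torque": joint torques, N m; "tool_pos": TCP position; "tcp_rot": TCP orientation; "wrist_force": force on the tool from outside, world axes, zero at the start; "torque": the same for the moment, N m; "width": opening from 0.0 (shut) to 1.0 (fully open).
Only numpy, scipy, OpenCV 4.12 (cv2) and the standard library are available. Lean on these libraries where they do the work, as an engineer would, in place of code of your own. Each camera call takes 0.05 s, during which the arm holds its last target.

## Working session

There is one attempt and no reset: what is moved stays moved. The work goes in short steps, Python scripts to look and compute and a tool call to move; the robot and the scene stay as the last step left them, time stands still between calls to the robot, and variables do not carry over. Pictures are saved under pics/ and viewed, and the job is handed in when it is done.

Besides the shell and the picture viewer there is one more tool, called after "Request:" by a JSON object that holds its "op" and its "data", one argument or row to a line. arm_command: Moves the arm, as the interface text tells. Its arguments: {"type":"object","properties":{"deltas":{"type":"array"},"fingers":{"type":"number"},"newtons":{"type":"number"}},"required":["deltas"]}

```bash
ls; mkdir -p pics; python3 - <<'E'
from workcell import sensors, read_camera, bot
import cv2,numpy as np
s=sensors.read_state();print(s['time'],s['tool_pos'],s['tcp_rot'],s['width'],bot.grasp_offset)
for n in ['side','top','wrist']:
    c=read_camera(n);cv2.imwrite(f'pics/{n}0.png',c['color'][:,:,::-1]);print(n,{k:np.round(v,4).tolist() for k,v in c.items() if k!='color'})
E
```

```text
pics
0.0 [ 0.15164867 -0.65700829  0.22996566] [-1.30650117  1.04166697 -1.03888774] 0.9972961368378829 0.0187
side {'vfov': 48.7087, 'cx': 257.5556, 'cy': 192.5198, 'R': [[0.211, -0.9775, -0.002], [-0.7097, -0.1518, -0.688], [0.6722, 0.1466, -0.7257]], 't': [-0.1551, 0.3798, 1.1682]}
top {'vfov': 53.442, 'cx': 247.1147, 'cy': 195.0242, 'R': [[-0.0149, -0.9999, -0.0056], [-0.998, 0.0152, -0.0606], [0.0607, 0.0046, -0.9981]], 't': [-0.0386, 0.454, 1.2966]}
wrist {'vfov': 68.2192, 'cx': 255.4514, 'cy': 189.5187, 'T_tool_cam': [[1.0, -0.0002, 0.0001, 0.0014], [-0.0001, -0.2825, 0.9593, -0.142], [-0.0002, -0.9593, -0.2825, 0.0728], [0.0, 0.0, 0.0, 1.0]]}
```

View pics/side0.png

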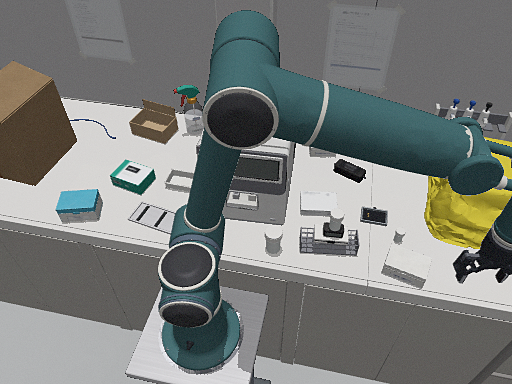

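View pics/top0.png

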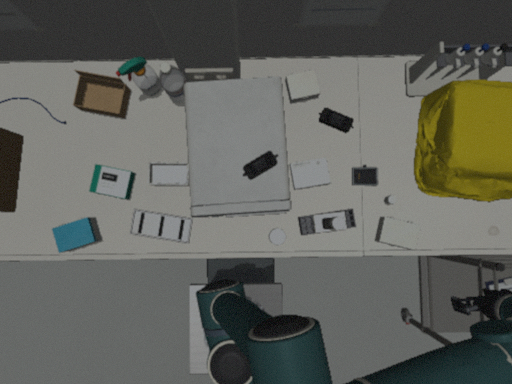

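View pics/wrist0.png

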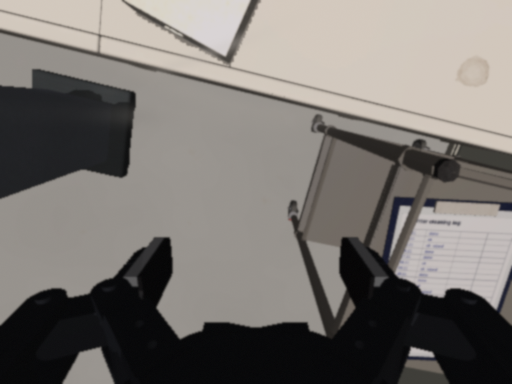

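```bash
python3 - <<'E'
import cv2
t=cv2.imread('pics/top0.png');
cv2.imwrite('pics/t1.png',cv2.convertScaleAbs(cv2.resize(t[60:260,250:420],None,fx=4.6,fy=3,interpolation=2) if 0 else cv2.resize(t[140:260,250:420],None,fx=4.5,fy=4.5,interpolation=2),alpha=1.0))
cv2.imwrite('pics/t2.png',cv2.resize(t[140:260,40:210],None,fx=4.5,fy=4.5,interpolation=2))
s=cv2.imread('pics/side0.png');cv2.imwrite('pics/s1.png',cv2.resize(s[140:290,250:450],None,fx=4,fy=4,interpolation=2))
E
```

```text
(no output)
```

View pics/t1.png

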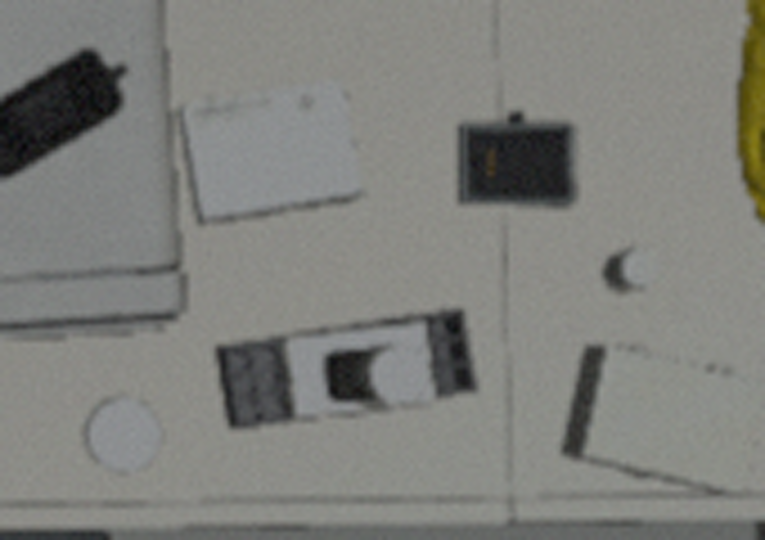

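View pics/t2.png

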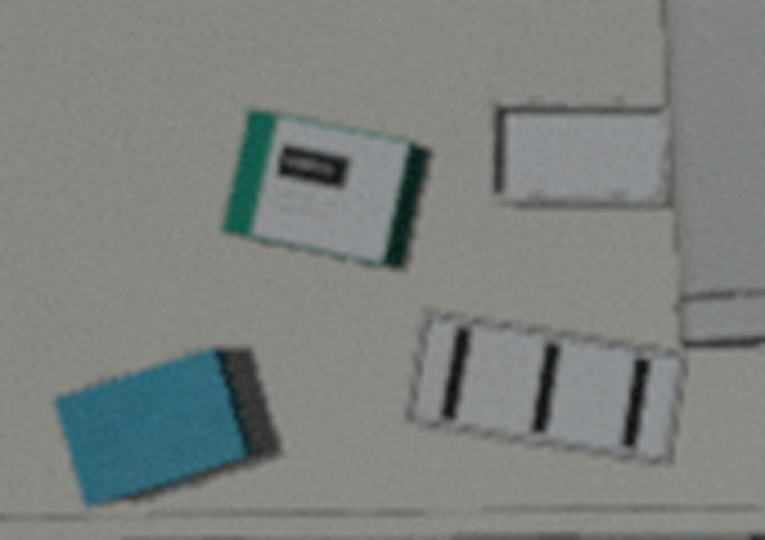

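View pics/s1.png

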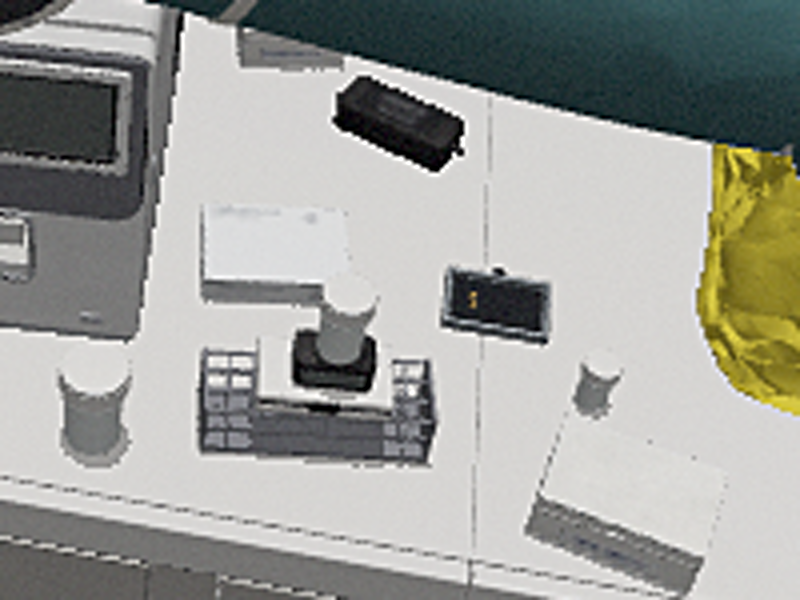

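```bash
cat > h.py <<'E'
from workcell import sensors, read_camera, bot
import cv2,numpy as np
from scipy.spatial.transform import Rotation as Ro
def ray(c,uv,z,T=None):
    f=c['color'].shape[0]/2/np.tan(np.radians(c['vfov']/2))
    uv=np.atleast_2d(np.array(uv,float))
    d=np.c_[(uv[:,0]-c['cx'])/f,(uv[:,1]-c['cy'])/f,np.ones(len(uv))]
    if T is None: R=np.array(c['R']).T; o=-R@np.array(c['t'])
    else: R=T[:3,:3];o=T[:3,3]
    w=d@R.T
    return o+w*((z-o[2])/w[:,2])[:,None]
def wrist():
    s=sensors.read_state();c=read_camera('wrist')
    T=np.eye(4);T[:3,:3]=Ro.from_rotvec(s['tcp_rot']).as_matrix();T[:3,3]=s['tool_pos']
    return c,T@np.array(c['T_tool_cam']),s
def rect(P):
    P=np.array(P)[:,:2];e=np.roll(P,-1,0)-P
    l=np.linalg.norm(e,axis=1);a=np.degrees(np.arctan2(e[:,1],e[:,0]))
    return np.round(P.mean(0),4),np.round(l,4),np.round(a,1)
def save(c,n): cv2.imwrite(f'pics/{n}.png',cv2.resize(c['color'][:,:,::-1],None,fx=1.5,fy=1.5))
def st():
    s=sensors.read_state();M=Ro.from_rotvec(s['tcp_rot']).as_matrix()
    print('t',round(s['time'],2),'tcp',np.round(s['tool_pos'],4),'xax',np.round(M[:,0],3),'yax',np.round(M[:,1],3),'F',np.round(s['wrist_force'],1),'w',round(s['width'],3))
E
python3 - <<'E'
from h import *
st()
c=read_camera('top')
def p(l,ox): return [((x+.5)/4.5-.5+ox,(y+.5)/4.5-.5+140) for x,y in l]
I={'carton':(p([(182,105),(347,90),(360,192),(202,221)],250),.027),
'base':(p([(460,124),(574,122),(575,206),(459,203)],250),.011),
'rack':(p([(218,348),(462,312),(475,390),(232,427)],250),.056),
'case':(p([(287,338),(425,322),(435,399),(297,419)],250),.074),
'dock':(p([(428,311),(685,352),(670,462),(410,422)],40),.009),
'tray':(p([(497,106),(668,106),(668,205),(500,203)],40),.030),
'teal':(p([(250,108),(412,142),(388,266),(224,232)],40),.048)}
for k,(l,z) in I.items(): print(k,*rect(ray(c,l,z)))
print('pot',ray(c,p([(400,375)],250),.052+.022+.030+.064))
E
```

```text
t 0.15 tcp [ 0.1517 -0.6571  0.2302] xax [ 0.225 -0.974 -0.002] yax [-0.     0.002 -1.   ] F [0.7 0.5 0.4] w 0.999
carton [ 0.5233 -0.2617] [0.1258 0.0782 0.1216 0.0895] [ -85.7 -174.4   99.5    8.5]
base [ 0.5131 -0.451 ] [0.0873 0.0646 0.0886 0.0608] [-89.9 178.6  87.6  -2.5]
rack [ 0.3586 -0.3073] [0.1816 0.0579 0.1805 0.0587] [ -82.5 -172.3   97.8    8.8]
case [ 0.3585 -0.314 ] [0.1008 0.056  0.1009 0.0589] [ -84.3 -174.3   97.4    5.6]
dock [0.3532 0.2505] [0.1997 0.0843 0.2011 0.0855] [-99.9 171.9  80.5  -9.1]
tray [0.5281 0.2188] [0.1299 0.0753 0.1272 0.0739] [-90.9 179.7  88.4   1.8]
teal [0.5051 0.413 ] [0.1247 0.0942 0.1256 0.0946] [-102.7  169.3   77.5  -11.3]
pot [[ 0.35554449 -0.32017849  0.168     ]]
```

```bash
cat >> h.py <<'E'
def to(x,y,z,yaw=None):
    s=sensors.read_state();M=Ro.from_rotvec(s['tcp_rot']).as_matrix()
    cy=np.degrees(np.arctan2(M[1,0],M[0,0]))
    d=M.T@(np.array([x,y,z])-s['tool_pos'])
    print('t',round(s['time'],2),'tcp',np.round(s['tool_pos'],4),'yaw',round(cy,2),'tilt',np.round(M[:,1],3),'tool shift',np.round(d,4),'|d|',round(np.linalg.norm(d),3),'turn',None if yaw is None else round(-np.radians((yaw-cy+180)%360-180),4))
E
python3 - <<'E'
from h import *
to(.345,-.34,.31,8)
c=read_camera('top')
print(ray(c,[(250+165/4.5,140),(250+178/4.5,140+268/4.5),(250+185/4.5,140+315/4.5)],.334), ray(c,[(191,80),(286,80)],.334))
E
```

```text
t 0.2 tcp [ 0.1517 -0.6573  0.2304] yaw -77.01 tilt [-0.     0.001 -1.   ] tool shift [-0.2658 -0.0792  0.2597] |d| 0.38 turn -1.4836
[[ 0.5764927  -0.15251551  0.334     ]
 [ 0.42047588 -0.15668531  0.334     ]
 [ 0.39337932 -0.16011913  0.334     ]] [[ 0.74089906  0.09690449  0.334     ]
 [ 0.73663321 -0.15415433  0.334     ]]
```

Request:
{"op": "arm_command", "data": {
  "deltas": [
    [0, -0.04, 0, 0],
    [0, -0.04, 0, 0],
    [-0.038, 0, 0.037, 0],
    [-0.038, 0, 0.037, 0],
    [-0.038, 0, 0.037, 0],
    [-0.038, 0, 0.037, 0],
    [-0.038, 0, 0.037, 0],
    [-0.038, 0, 0.037, 0],
    [-0.038, 0, 0.037, 0],
    [0, 0, 0, -0.1854],
    [0, 0, 0, -0.1854],
    [0, 0, 0, -0.1854],
    [0, 0, 0, -0.1854],
    [0, 0, 0, -0.1854],
    [0, 0, 0, -0.1854],
    [0, 0, 0, -0.1854],
    [0, 0, 0, -0.1854],
    [0, 0, 0, 0]
  ]
}}

```text
time: 2.5
tool_pos: [0.3442, -0.3402, 0.3112]
tcp_rot: [-1.568, -0.108, 0.108]
wrist_force: [0.0, -0.4, -0.0]
width: 1.0
```

```bash
python3 - <<'E'
from h import *
to(.355,-.32,.31,8)
c,T,s=wrist();save(c,'w1');cv2.imwrite('pics/w1raw.png',c['color'][:,:,::-1]);np.save('T1',T)
E
```

```text
t 2.5 tcp [ 0.3442 -0.3402  0.3112] yaw 7.86 tilt [-0.  0. -1.] tool shift [0.0134 0.0012 0.0185] |d| 0.023 turn -0.0024
```

View pics/w1.png

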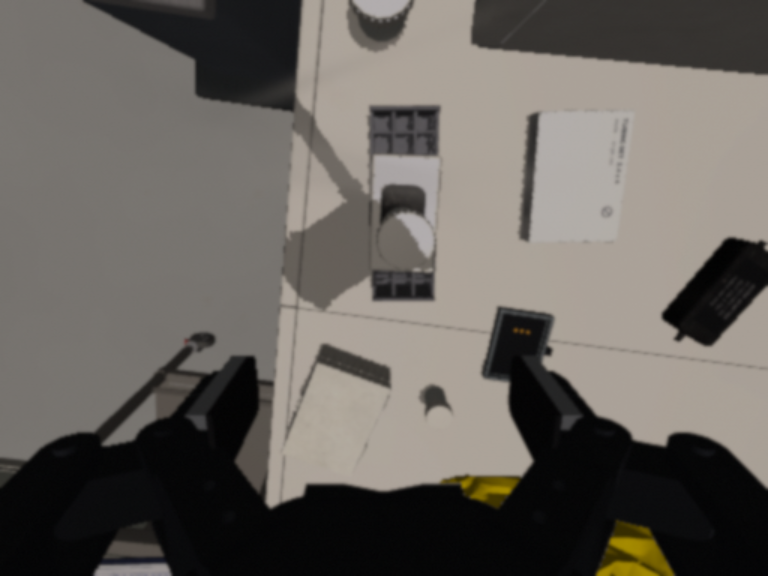

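```bash
python3 - <<'E'
import cv2
t=cv2.imread('pics/w1raw.png')
a=cv2.resize(t[65:205,240:305],None,fx=4.2,fy=4.2,interpolation=2)
b=cv2.resize(t[65:205,340:430],None,fx=4.2,fy=4.2,interpolation=2)
d=cv2.resize(t[200:260,315:375],None,fx=4.2,fy=4.2,interpolation=2)
import numpy as np
W=np.zeros((588,273+378,3),'uint8');W[:a.shape[0],:a.shape[1]]=a;W[:b.shape[0],273:273+b.shape[1]]=b
cv2.imwrite('pics/w1z.png',W);cv2.imwrite('pics/w1b.png',d)
E
```

```text
(no output)
```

View pics/w1z.png

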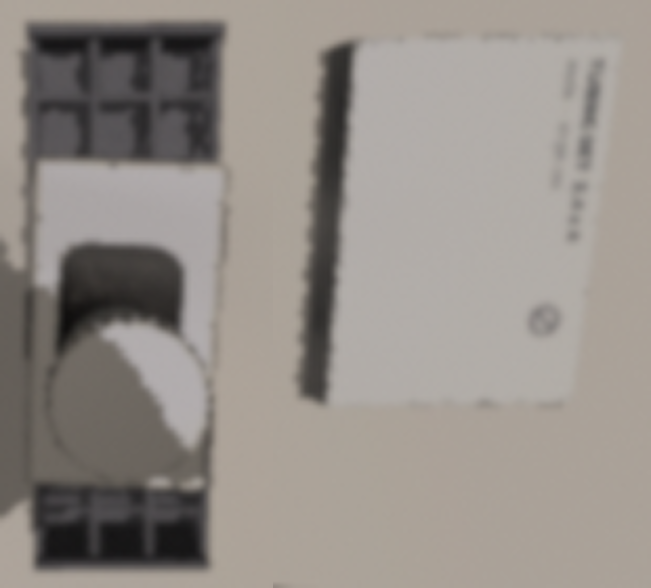

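View pics/w1b.png

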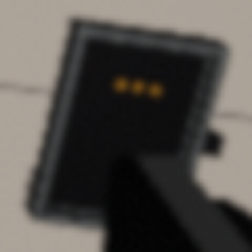

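```bash
python3 - <<'E'
from h import *
c=read_camera('wrist');T=np.load('T1.npy')
def p(l,ox,oy): return [((x+.5)/4.2-.5+ox,(y+.5)/4.2-.5+oy) for x,y in l]
print('lid',ray(c,p([(128,397),(47,397),(210,397),(128,314),(128,478)],240,65),.168,T).round(4))
print('case',*rect(ray(c,p([(36,160),(226,160),(211,487),(31,487)],240,65),.074,T)))
print('rack',*rect(ray(c,p([(28,26),(224,26),(208,567),(36,567)],240,65),.056,T)))
print('reader back edge',ray(c,p([(62,250),(183,250)],240,65),.104,T).round(4))
print('carton',*rect(ray(c,p([(357-273,41),(621-273,38),(570-273,402),(326-273,403)],340,65),.027,T)))
print('base',*rect(ray(c,p([(73,20),(227,43),(185,222),(32,212)],315,200),.011,T)))
E
```

```text
lid [[ 0.3575 -0.3194  0.168 ]
 [ 0.3381 -0.3221  0.168 ]
 [ 0.3771 -0.3167  0.168 ]
 [ 0.3545 -0.2997  0.168 ]
 [ 0.3605 -0.3394  0.168 ]]
case [ 0.3607 -0.3145] [0.0579 0.1029 0.0592 0.1029] [   7.9  -82.7 -172.1   96.5]
rack [ 0.3605 -0.3114] [0.0607 0.1764 0.0604 0.1765] [   7.9  -81.8 -172.1   98.2]
reader back edge [[ 0.3372 -0.291   0.104 ]
 [ 0.3715 -0.2863  0.104 ]]
carton [ 0.5269 -0.2621] [0.0878 0.1227 0.0883 0.1221] [   8.5  -81.2 -171.9   98.5]
base [ 0.5142 -0.4487] [0.0624 0.0794 0.0638 0.0846] [  -1.   -88.3 -176.3   90.7]
```

```bash
python3 - <<'E'
from h import *
to(.3575,-.3194,.138,7.9)
E
```

```text
t 2.6 tcp [ 0.3442 -0.3402  0.3113] yaw 7.78 tilt [-0. -0. -1.] tool shift [0.016  0.1733 0.0189] |d| 0.175 turn -0.0021
```

Request:
{"op": "arm_command", "data": {
  "deltas": [
    [0.016, 0.02, 0.019, -0.002],
    [0, 0.04, 0, 0],
    [0, 0.04, 0, 0],
    [0, 0.04, 0, 0],
    [0, 0.033, 0, 0],
    [0, 0, 0, 0]
  ],
  "fingers": 0.085,
  "newtons": 30
}}

```text
time: 3.35
tool_pos: [0.3555, -0.3173, 0.1354]
tcp_rot: [-1.563, -0.106, 0.113]
wrist_force: [-0.6, -0.1, -0.3]
width: 0.999
```

Request:
{"op": "arm_command", "data": {
  "deltas": [
    [0, 0, 0, 0],
    [0, 0, 0, 0],
    [0, 0, 0, 0],
    [0, 0, 0, 0],
    [0, 0, 0, 0],
    [0, 0, 0, 0],
    [0, 0, 0, 0],
    [0, 0, 0, 0]
  ],
  "fingers": 0.02
}}

```text
time: 4.35
tool_pos: [0.3586, -0.3204, 0.1402]
tcp_rot: [-1.571, -0.113, 0.109]
wrist_force: [-0.8, -0.1, 6.5]
width: 0.46
```

```bash
python3 - <<'E'
from h import *
st();c=read_camera('side');cv2.imwrite('pics/s2.png',cv2.resize(c['color'][150:280,250:420,::-1],None,fx=4,fy=4,interpolation=2))
E
```

```text
t 4.35 tcp [ 0.3586 -0.3204  0.1402] xax [0.99  0.141 0.002] yax [ 0.003 -0.003 -1.   ] F [-0.8 -0.1  6.5] w 0.46
```

View pics/s2.png

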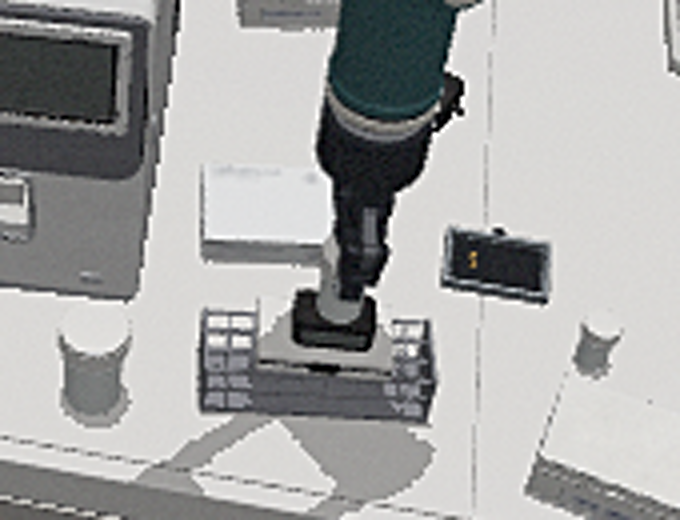

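Request:
{"op": "arm_command", "data": {
  "deltas": [
    [0, -0.005, 0, 0],
    [0, -0.01, 0, 0],
    [0, -0.02, 0, 0],
    [0, -0.03, 0, 0],
    [0, -0.035, 0, 0],
    [0, -0.04, 0, 0],
    [0, -0.04, 0, 0],
    [0, -0.04, 0, 0],
    [0, -0.04, 0, 0],
    [0, -0.02, 0, 0],
    [0, -0.02, 0, 0],
    [0, 0, 0, 0]
  ]
}}

```text
time: 5.9
tool_pos: [0.3578, -0.3195, 0.4393]
tcp_rot: [-1.569, -0.112, 0.11]
wrist_force: [-0.1, 0.3, -1.0]
width: 0.458
```

```bash
python3 - <<'E'
from h import *
to(.53,.214,.44,0)
c,T,s=wrist();save(c,'w2')
c=read_camera('side');cv2.imwrite('pics/s3.png',cv2.resize(c['color'][150:280,250:420,::-1],None,fx=4,fy=4,interpolation=2))
E
```

```text
t 5.9 tcp [ 0.3578 -0.3195  0.4393] yaw 8.09 tilt [ 0.001 -0.001 -1.   ] tool shift [ 0.2456 -0.0011  0.504 ] |d| 0.561 turn 0.1412
```

View pics/w2.png

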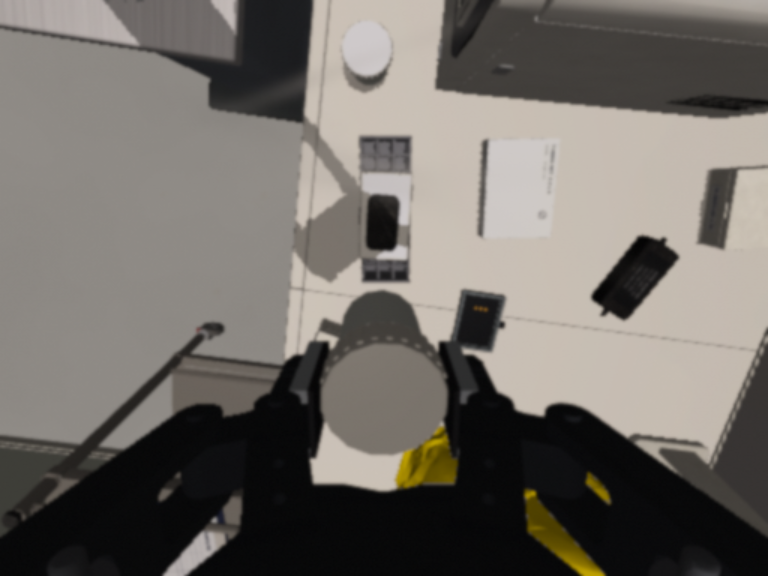

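Request:
{"op": "arm_command", "data": {
  "deltas": [
    [0.0075, 0, 0.016, 0],
    [0.015, 0, 0.03, 0],
    [0.0175, 0, 0.036, 0],
    [0.0175, 0, 0.036, 0],
    [0.0175, 0, 0.036, 0],
    [0.0175, 0, 0.036, 0],
    [0.0175, 0, 0.036, 0],
    [0.0175, 0, 0.036, 0],
    [0.0175, 0, 0.036, 0],
    [0.0175, 0, 0.036, 0],
    [0.0175, 0, 0.036, 0],
    [0.0175, 0, 0.036, 0],
    [0.0175, 0, 0.036, 0],
    [0.0175, 0, 0.036, 0],
    [0.0175, 0, 0.036, 0],
    [0.008, 0, 0.016, 0],
    [0, 0, 0, 0.141],
    [0, 0, 0, 0]
  ]
}}

```text
time: 8.25
tool_pos: [0.5377, 0.2419, 0.4376]
tcp_rot: [-1.572, -0.0, 0.003]
wrist_force: [-0.9, 1.0, -0.4]
width: 0.458
```

```bash
python3 - <<'E'
from h import *
to(.53,.214,.44,0)
c,T,s=wrist();save(c,'w3');cv2.imwrite('pics/w3raw.png',c['color'][:,:,::-1]);np.save('T3',T)
E
```

```text
t 8.25 tcp [0.5377 0.2419 0.4376] yaw 0.12 tilt [-0.001 -0.001 -1.   ] tool shift [-0.0078 -0.0024 -0.0279] |d| 0.029 turn 0.0021
```

View pics/w3.png

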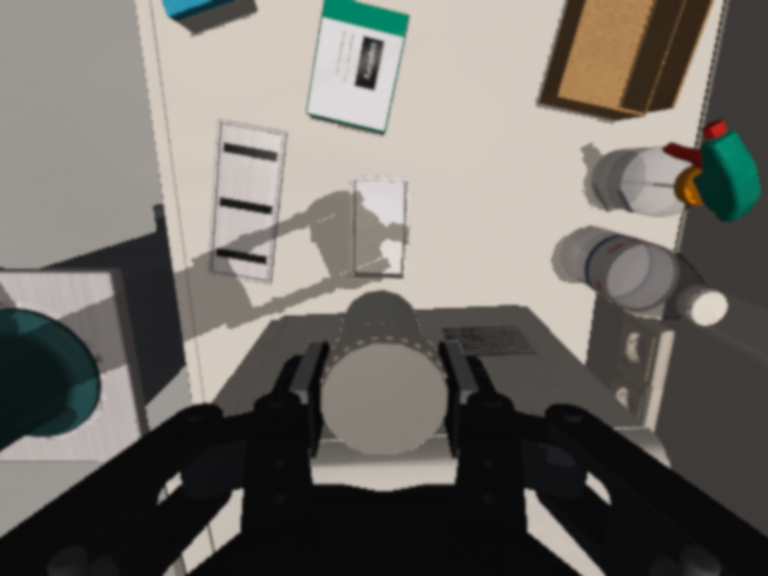

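```bash
python3 - <<'E'
import cv2,numpy as np
t=cv2.imread('pics/w3raw.png')
cv2.imwrite('pics/w3z.png',cv2.resize(t[75:195,135:280],None,fx=5,fy=5,interpolation=2))
E
```

```text
(no output)
```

View pics/w3z.png

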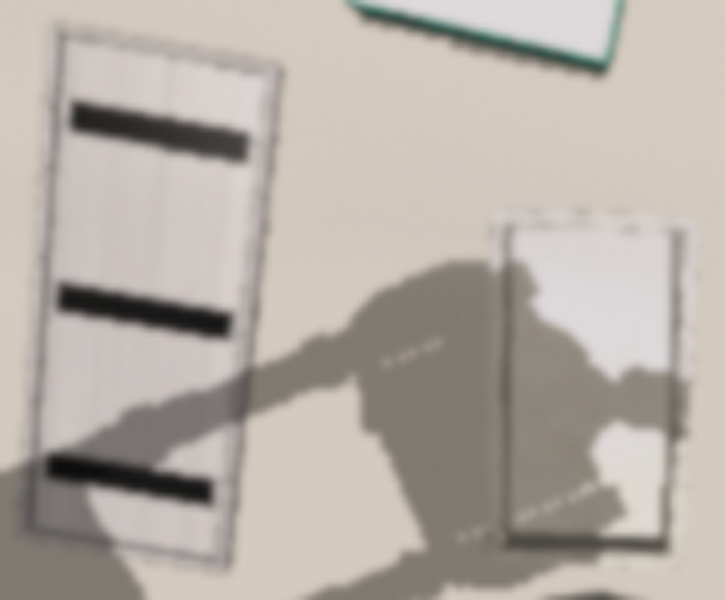

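```bash
python3 - <<'E'
from h import *
c=read_camera('wrist');T=np.load('T3.npy')
def p(l): return [((x+.5)/5-.5+135,(y+.5)/5-.5+75) for x,y in l]
print('tray rim',*rect(ray(c,p([(491,216),(695,220),(672,553),(500,550)]),.03,T)))
print('tray floor',*rect(ray(c,p([(513,230),(671,230),(665,538),(508,538)]),.002,T)))
print('dock',*rect(ray(c,p([(58,25),(284,65),(228,570),(25,530)]),.009,T)))
print('strip mid',*rect(ray(c,p([(59,284),(231,313),(228,337),(59,309)]),.004,T)))
E
```

```text
tray rim [0.5326 0.2252] [0.0768 0.1303 0.0692 0.1303] [ -1.  -92.9 179.1  90.4]
tray floor [0.5321 0.2214] [0.0626 0.1263 0.0662 0.1264] [ 1.000e-01 -9.030e+01 -1.799e+02  8.810e+01]
dock [0.3567 0.2536] [0.0855 0.2029 0.085  0.1997] [  -9.5 -100.2  168.4   80. ]
strip mid [0.3537 0.2528] [0.0688 0.0098 0.0679 0.0099] [  -9.5 -101.3  170.7   83.9]
```

```bash
python3 - <<'E'
from h import *
to(.532,.223,.045,0)
E
```

```text
t 8.35 tcp [0.5379 0.2415 0.4381] yaw 0.13 tilt [-0.001 -0.    -1.   ] tool shift [-0.0058  0.3931 -0.0184] |d| 0.394 turn 0.0023
```

Request:
{"op": "arm_command", "data": {
  "deltas": [
    [-0.006, 0.02, -0.0185, 0.002],
    [0, 0.04, 0, 0],
    [0, 0.045, 0, 0],
    [0, 0.045, 0, 0],
    [0, 0.045, 0, 0],
    [0, 0.045, 0, 0],
    [0, 0.045, 0, 0],
    [0, 0.04, 0, 0],
    [0, 0.03, 0, 0],
    [0, 0.02, 0, 0],
    [0, 0.01, 0, 0],
    [0, 0.005, 0, 0],
    [0, 0.003, 0, 0],
    [0, 0, 0, 0]
  ]
}}

```text
time: 10.1
tool_pos: [0.5329, 0.2235, 0.046]
tcp_rot: [-1.57, 0.0, -0.002]
wrist_force: [0.1, 0.4, -0.3]
width: 0.459
```

```bash
python3 - <<'E'
from h import *
to(.532,.223,.038,0);st()
c=read_camera('side');cv2.imwrite('pics/s4.png',cv2.resize(c['color'][120:260,50:220,::-1],None,fx=4,fy=4,interpolation=2))
E
```

```text
t 10.1 tcp [0.5329 0.2235 0.046 ] yaw -0.09 tilt [ 0.001  0.    -1.   ] tool shift [-0.0009  0.008  -0.0005] |d| 0.008 turn -0.0016
t 10.1 tcp [0.5329 0.2235 0.046 ] xax [ 1.    -0.002  0.001] yax [ 0.001  0.    -1.   ] F [ 0.1  0.4 -0.3] w 0.459
```

View pics/s4.png

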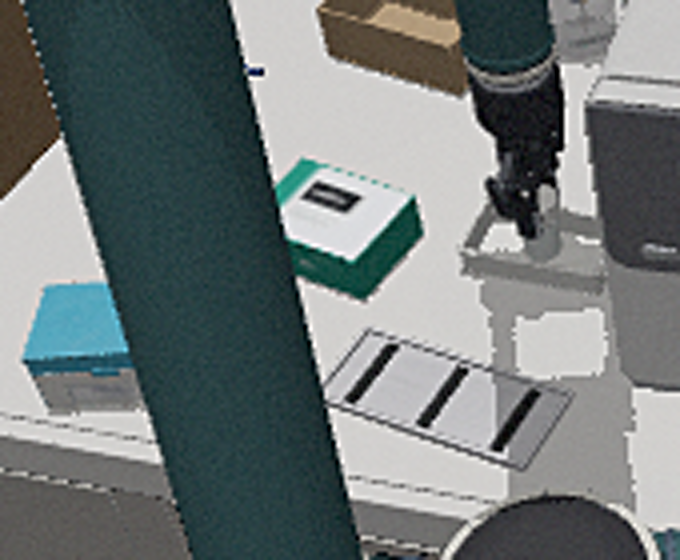

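Request:
{"op": "arm_command", "data": {
  "deltas": [
    [0, 0.003, 0, 0],
    [0, 0.002, 0, 0],
    [0, 0.001, 0, 0],
    [0, 0, 0, 0]
  ]
}}

```text
time: 10.65
tool_pos: [0.5322, 0.2232, 0.0391]
tcp_rot: [-1.571, 0.002, -0.001]
wrist_force: [0.4, -0.3, -0.4]
width: 0.46
```

Request:
{"op": "arm_command", "data": {
  "deltas": [
    [0, 0.001, 0, 0],
    [0, 0.001, 0, 0],
    [0, 0, 0, 0]
  ]
}}

```text
time: 11.02
tool_pos: [0.5326, 0.2235, 0.0383]
tcp_rot: [-1.571, 0.001, -0.002]
wrist_force: [-2.3, 0.4, 5.8]
width: 0.454
```

Request:
{"op": "arm_command", "data": {
  "deltas": [
    [0, 0, 0, 0],
    [0, 0, 0, 0],
    [0, 0, 0, 0],
    [0, 0, 0, 0]
  ],
  "fingers": 0.065
}}

```text
time: 11.52
tool_pos: [0.5323, 0.2232, 0.0371]
tcp_rot: [-1.571, 0.002, -0.001]
wrist_force: [-0.6, 0.1, 0.1]
width: 0.76
```

Request:
{"op": "arm_command", "data": {
  "deltas": [
    [0, -0.01, 0, 0],
    [0, -0.02, 0, 0],
    [0, -0.04, 0, 0],
    [0, -0.05, 0, 0],
    [0, -0.05, 0, 0],
    [0, -0.055, 0, 0],
    [0, -0.055, 0, 0],
    [0, -0.055, 0, 0],
    [0, -0.055, 0, 0],
    [0, 0, 0, 0]
  ],
  "fingers": 0.0854
}}

```text
time: 12.78
tool_pos: [0.5339, 0.2239, 0.4364]
tcp_rot: [-1.566, -0.009, -0.012]
wrist_force: [-0.2, 0.0, -0.0]
width: 1.001
```

```bash
python3 - <<'E'
from h import *
to(.358,-.313,.43,7.9)
c,T,s=wrist();save(c,'w4')
E
```

```text
t 12.78 tcp [0.5339 0.2239 0.4364] yaw -0.1 tilt [ 0.013  0.005 -1.   ] tool shift [-0.175   0.0015 -0.5372] |d| 0.565 turn -0.1397
```

View pics/w4.png

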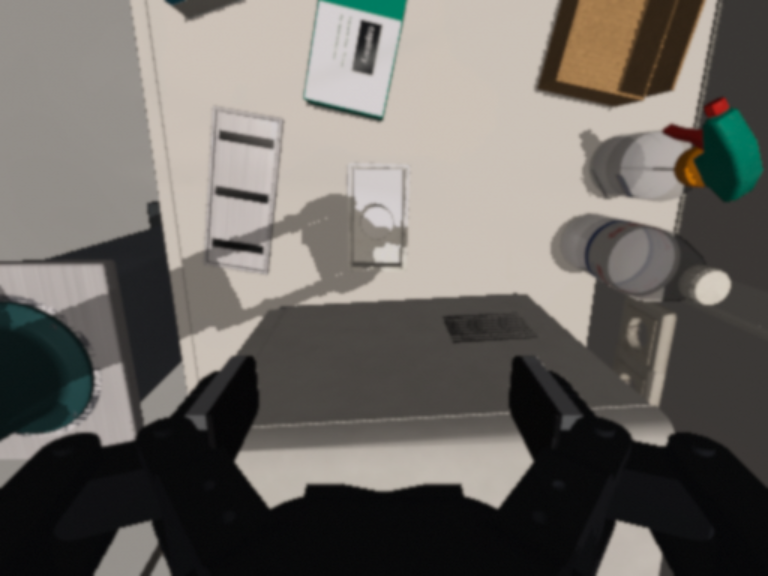

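Request:
{"op": "arm_command", "data": {
  "deltas": [
    [-0.007, 0, -0.022, 0],
    [-0.014, 0, -0.043, 0],
    [-0.014, 0, -0.043, 0],
    [-0.014, 0, -0.043, 0],
    [-0.014, 0, -0.043, 0],
    [-0.014, 0, -0.043, 0],
    [-0.014, 0, -0.043, 0],
    [-0.014, 0, -0.043, 0],
    [-0.014, 0, -0.043, 0],
    [-0.014, 0, -0.043, 0],
    [-0.014, 0, -0.043, 0],
    [-0.014, 0, -0.043, 0],
    [-0.014, 0, -0.043, 0],
    [0, 0, 0, -0.14],
    [0, 0, 0, 0]
  ]
}}

```text
time: 14.7
tool_pos: [0.3546, -0.3145, 0.4256]
tcp_rot: [-1.566, -0.104, 0.108]
wrist_force: [0.5, 0.2, 0.1]
width: 1.004
```

Request:
{"op": "arm_command", "data": {
  "deltas": [
    [0, 0.03, 0, 0],
    [0, 0.04, 0, 0],
    [0, 0.04, 0, 0],
    [0, 0.03, 0, 0],
    [0, 0, 0, 0]
  ]
}}

```text
time: 15.32
tool_pos: [0.3544, -0.3121, 0.2838]
tcp_rot: [-1.563, -0.104, 0.111]
wrist_force: [-0.7, -0.6, 0.1]
width: 0.999
```

```bash
python3 - <<'E'
from h import *
to(.358,-.313,.3,7.9)
c,T,s=wrist();save(c,'w5');cv2.imwrite('pics/w5raw.png',c['color'][:,:,::-1]);np.save('T5',T)
cv2.imwrite('pics/w5z.png',cv2.resize(c['color'][90:260,225:400,::-1],None,fx=4.5,fy=4.5,interpolation=2)[:600])
E
```

```text
t 15.32 tcp [ 0.3544 -0.3121  0.2838] yaw 7.86 tilt [-0.005  0.005 -1.   ] tool shift [ 0.0033 -0.0162 -0.0013] |d| 0.017 turn -0.0007
```

View pics/w5.png

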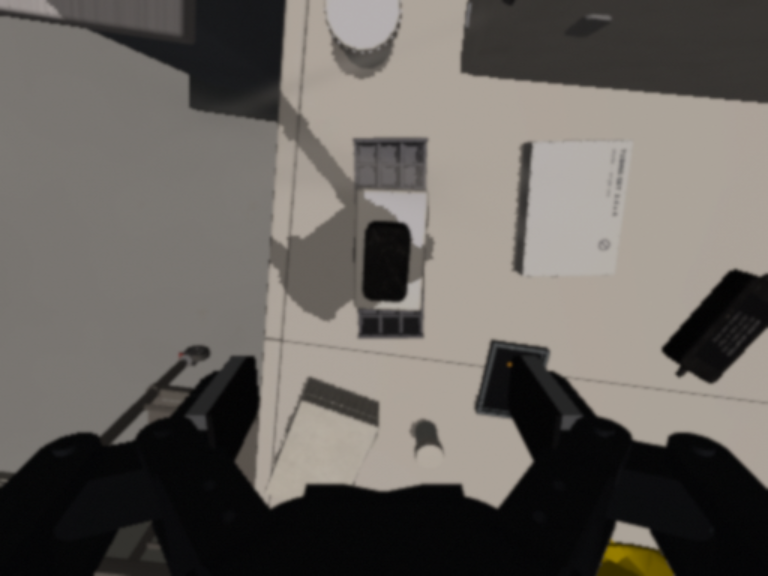

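```bash
python3 - <<'E'
import cv2,numpy as np
t=cv2.imread('pics/w5raw.png')
z=t[140:210,230:295];z=cv2.convertScaleAbs(z,alpha=2.5)
cv2.imwrite('pics/w5z.png',cv2.resize(z,None,fx=8,fy=8,interpolation=2))
g=cv2.cvtColor(t,cv2.COLOR_BGR2GRAY)[140:210,230:295]
m=(g<38).astype('uint8');n,l,s,ce=cv2.connectedComponentsWithStats(m);k=1+s[1:,4].argmax();print(s[k],ce[k]);
co=cv2.findContours((l==k).astype('uint8'),0,2)[0][0];print(cv2.minAreaRect(co))
E
```

```text
[  12    8   31   52 1446] [26.97164592 33.6120332 ]
((27.1989688873291, 33.6226806640625), (29.151718139648438, 51.628509521484375), 2.6025619506835938)
```

View pics/w5z.png

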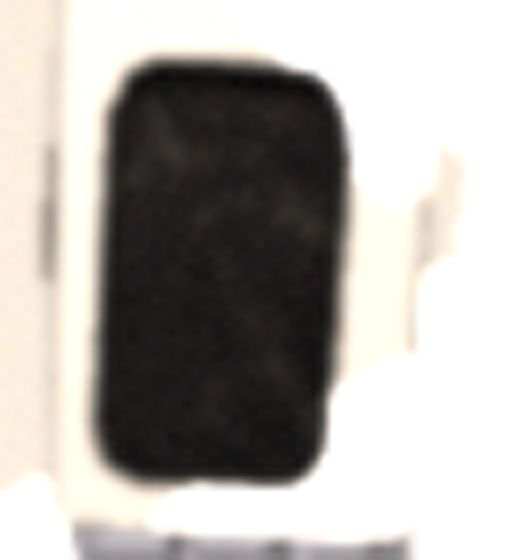

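```bash
python3 - <<'E'
from h import *
c=read_camera('wrist');T=np.load('T5.npy')
def p(l): return [((x+.5)/8-.5+230,(y+.5)/8-.5+140) for x,y in l]
q=p([(118,120),(96,430),(347,140),(325,450),(225,62),(210,482)])
P=ray(c,q,.1,T);print(P.round(4))
for a,b in((0,1),(2,3)):
    d=P[a]-P[b];print(np.degrees(np.arctan2(d[1],d[0])))
print(P[:4].mean(0),P[4:].mean(0), np.linalg.norm(P[4]-P[5]))
print(ray(c,[(257.2,173.6)],.1,T))
E
```

```text
[[ 0.3395 -0.2963  0.1   ]
 [ 0.3421 -0.3432  0.1   ]
 [ 0.3727 -0.2946  0.1   ]
 [ 0.3767 -0.3416  0.1   ]
 [ 0.3537 -0.2859  0.1   ]
 [ 0.3602 -0.349   0.1   ]]
93.1898207260421
94.79678625028569
[ 0.35775013 -0.31892303  0.1       ] [ 0.356932   -0.31743277  0.1       ] 0.06343604594160239
[[ 0.35737738 -0.31657527  0.1       ]]
```

```bash
python3 - <<'E'
from h import *
to(.3573,-.3172,.076,5)
E
```

```text
t 15.43 tcp [ 0.3564 -0.3141  0.2878] yaw 7.89 tilt [-0. -0. -1.] tool shift [ 0.0005  0.2118 -0.0032] |d| 0.212 turn 0.0504
```

Request:
{"op": "arm_command", "data": {
  "deltas": [
    [0.0005, 0.02, -0.003, 0.05],
    [0, 0.04, 0, 0],
    [0, 0.045, 0, 0],
    [0, 0.045, 0, 0],
    [0, 0.03, 0, 0],
    [0, 0.02, 0, 0],
    [0, 0.009, 0, 0],
    [0, 0, 0, 0],
    [0, 0, 0, 0]
  ]
}}

```text
time: 16.55
tool_pos: [0.3583, -0.3183, 0.0798]
tcp_rot: [-1.572, -0.071, 0.068]
wrist_force: [0.5, -0.4, -0.4]
width: 0.999
```

```bash
python3 - <<'E'
from h import *
to(.3573,-.3172,.076,5);st()
c,T,s=wrist();save(c,'w6')
E
```

```text
t 16.55 tcp [ 0.3583 -0.3183  0.0798] yaw 5.05 tilt [ 0.002 -0.002 -1.   ] tool shift [-0.001   0.0038  0.0012] |d| 0.004 turn 0.0008
t 16.55 tcp [ 0.3583 -0.3183  0.0798] xax [0.996 0.088 0.002] yax [ 0.002 -0.002 -1.   ] F [ 0.5 -0.4 -0.4] w 0.999
```

View pics/w6.png

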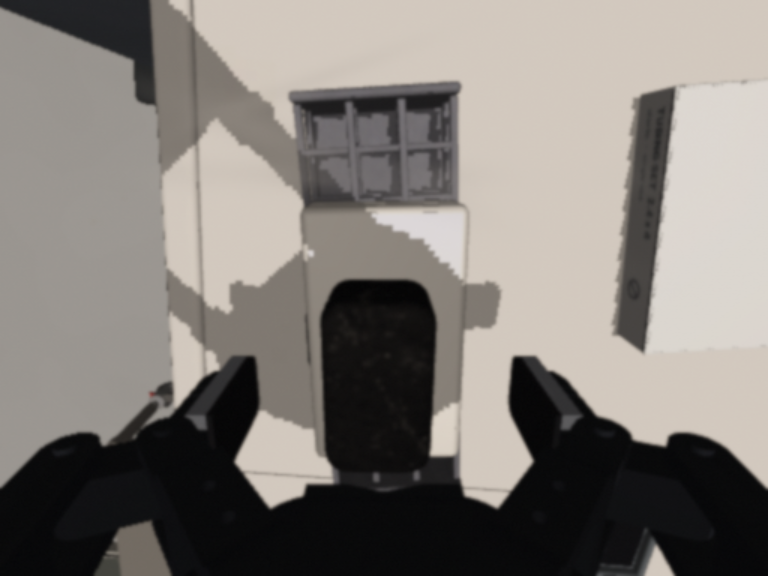

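Request:
{"op": "arm_command", "data": {
  "deltas": [
    [0, 0.002, 0, 0],
    [0, 0, 0, 0],
    [0, 0, 0, 0],
    [0, 0, 0, 0],
    [0, 0, 0, 0],
    [0, 0, 0, 0],
    [0, 0, 0, 0],
    [0, 0, 0, 0]
  ],
  "fingers": 0.02,
  "newtons": 40
}}

```text
time: 17.6
tool_pos: [0.3575, -0.3175, 0.0765]
tcp_rot: [-1.57, -0.07, 0.069]
wrist_force: [1.1, -0.2, 3.3]
width: 0.412
```

Request:
{"op": "arm_command", "data": {
  "deltas": [
    [0, -0.005, 0, 0],
    [0, -0.01, 0, 0],
    [0, -0.02, 0, 0],
    [0, -0.03, 0, 0],
    [0, -0.04, 0, 0],
    [0, -0.04, 0, 0],
    [0, 0, 0, 0]
  ]
}}

```text
time: 18.48
tool_pos: [0.3592, -0.3192, 0.2258]
tcp_rot: [-1.576, -0.074, 0.065]
wrist_force: [0.9, -0.7, -0.8]
width: 0.418
```

```bash
python3 - <<'E'
from h import *
to(.514,-.449,.22,0);st()
c,T,s=wrist();save(c,'w7')
c=read_camera('side');cv2.imwrite('pics/s7.png',cv2.resize(c['color'][150:280,250:420,::-1],None,fx=4,fy=4,interpolation=2))
E
```

```text
t 18.48 tcp [ 0.3592 -0.3192  0.2258] yaw 5.06 tilt [ 0.006 -0.006 -1.   ] tool shift [ 0.1427  0.0075 -0.1429] |d| 0.202 turn 0.0883
t 18.48 tcp [ 0.3592 -0.3192  0.2258] xax [0.996 0.088 0.005] yax [ 0.006 -0.006 -1.   ] F [ 0.9 -0.7 -0.8] w 0.418
```

View pics/w7.png

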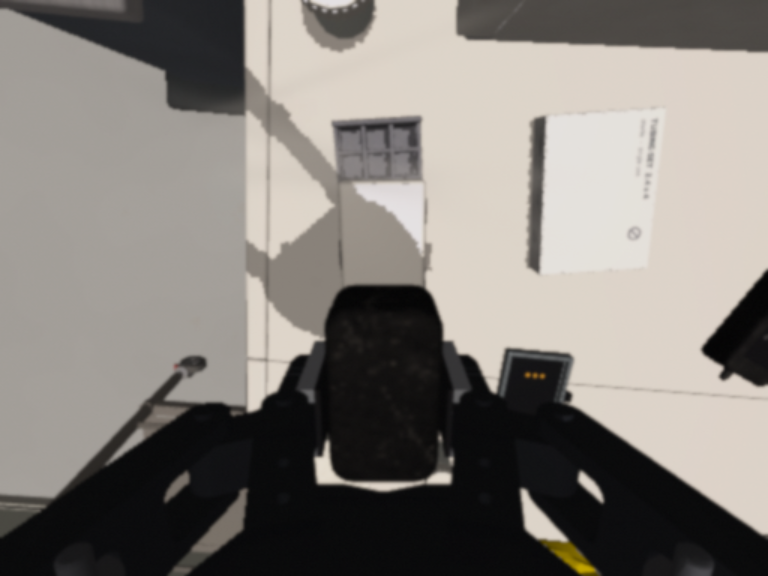

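View pics/s7.png

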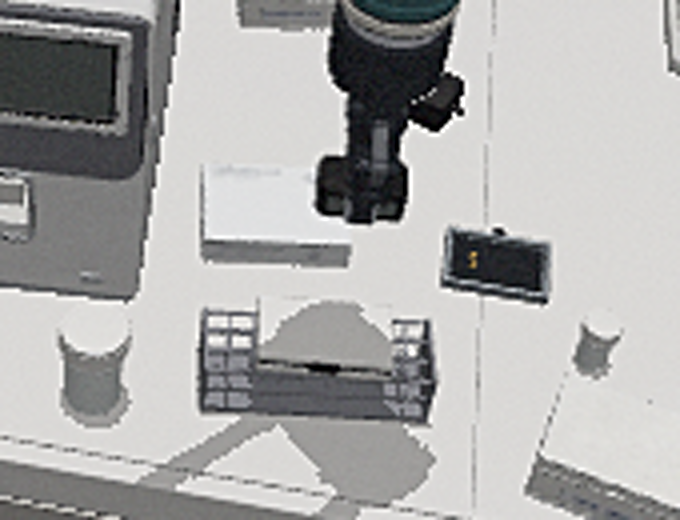

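```bash
python3 - <<'E'
from h import *
to(.514,-.54,.22,0)
E
```

```text
t 18.57 tcp [ 0.3572 -0.3172  0.2214] yaw 5.05 tilt [ 0. -0. -1.] tool shift [ 0.1366  0.0015 -0.2358] |d| 0.272 turn 0.0882
```

Request:
{"op": "arm_command", "data": {
  "deltas": [
    [0.009, 0, -0.015, 0],
    [0.017, 0, -0.03, 0],
    [0.022, 0, -0.038, 0],
    [0.022, 0, -0.038, 0],
    [0.022, 0, -0.038, 0],
    [0.022, 0, -0.038, 0],
    [0.017, 0, -0.03, 0],
    [0.006, 0, -0.009, 0.088],
    [0, 0, 0, 0],
    [0, 0, 0, 0]
  ]
}}

```text
time: 19.82
tool_pos: [0.5141, -0.5398, 0.2194]
tcp_rot: [-1.569, 0.0, 0.003]
wrist_force: [0.2, -0.4, -0.4]
width: 0.412
```

```bash
python3 - <<'E'
from h import *
st()
c,T,s=wrist();save(c,'w8');cv2.imwrite('pics/w8raw.png',c['color'][:,:,::-1]);np.save('T8',T)
E
```

```text
t 19.82 tcp [ 0.5141 -0.5398  0.2194] xax [ 1.     0.002 -0.002] yax [-0.002  0.002 -1.   ] F [ 0.2 -0.4 -0.4] w 0.412
```

View pics/w8.png

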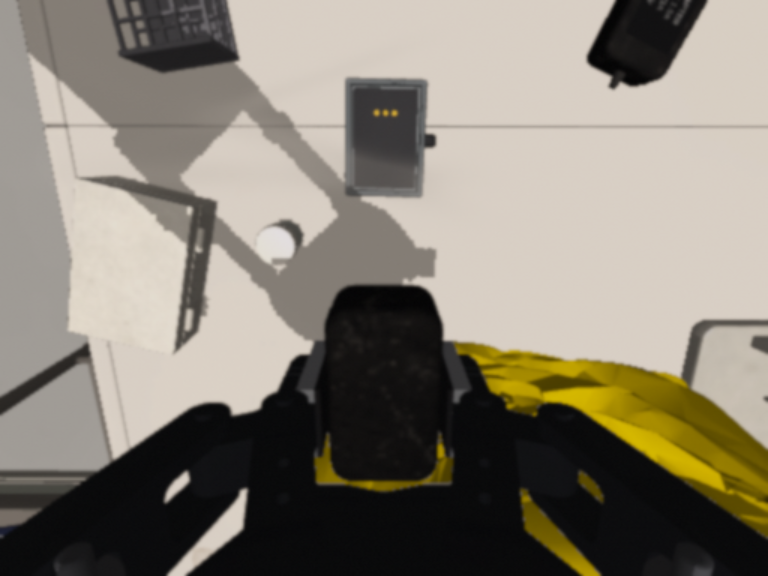

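```bash
python3 - <<'E'
import cv2,numpy as np
t=cv2.imread('pics/w8raw.png')
z=t[48:136,225:295]
cv2.imwrite('pics/w8z.png',cv2.resize(z,None,fx=6.5,fy=6.5,interpolation=2))
z=t[185:325,210:300];cv2.imwrite('pics/w8y.png',cv2.convertScaleAbs(cv2.resize(z,None,fx=4,fy=4,interpolation=2),alpha=2.5))
E
```

```text
(no output)
```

View pics/w8z.png

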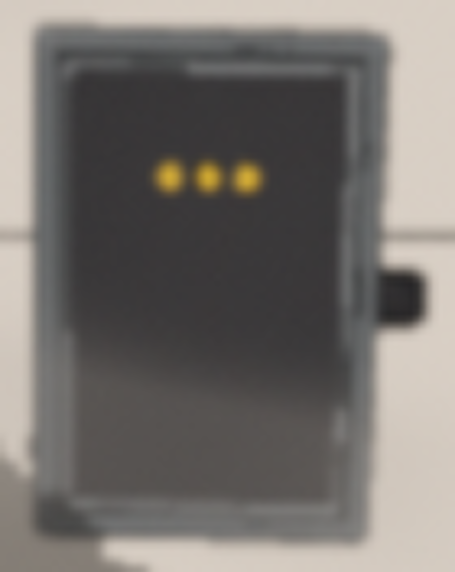

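View pics/w8y.png

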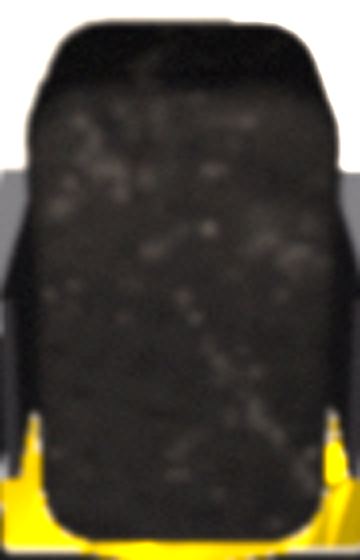

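```bash
python3 - <<'E'
from h import *
c=read_camera('wrist');T=np.load('T8.npy')
def p(l,ox,oy,f): return [((x+.5)/f-.5+ox,(y+.5)/f-.5+oy) for x,y in l]
print('base rim',*rect(ray(c,p([(37,26),(388,38),(365,542),(35,535)],225,48,6.5),.011,T)))
print('base in',*rect(ray(c,p([(68,66),(352,70),(338,505),(68,500)],225,48,6.5),.005,T)))
q=ray(c,p([(185,542),(185,85),(40,320),(328,320)],210,185,4),.2194+.027,T);print(q.round(4),q[:2].mean(0))
E
```

```text
base rim [ 0.5158 -0.4539] [0.061  0.0861 0.0617 0.0867] [ -1.7 -91.1 178.9  88.4]
base in [ 0.5158 -0.4532] [0.0504 0.0755 0.051  0.0752] [ -0.7 -90.6 179.   88.9]
[[ 0.5156 -0.5696  0.2464]
 [ 0.5155 -0.5104  0.2464]
 [ 0.4989 -0.539   0.2464]
 [ 0.532  -0.5389  0.2464]] [ 0.51557029 -0.5400268   0.2464    ]
```

```bash
python3 - <<'E'
from h import *
to(.5148,-.4533,.03,-1.2)
E
```

```text
t 19.93 tcp [ 0.5142 -0.5398  0.2206] yaw 0.07 tilt [-0.001  0.001 -1.   ] tool shift [0.0009 0.1907 0.0863] |d| 0.209 turn 0.0221
```

Request:
{"op": "arm_command", "data": {
  "deltas": [
    [0, 0, 0.03, 0],
    [0.001, 0, 0.0375, 0],
    [0, 0.02, 0.019, 0.022],
    [0, 0.04, 0, 0],
    [0, 0.045, 0, 0],
    [0, 0.04, 0, 0],
    [0, 0.03, 0, 0],
    [0, 0.015, 0, 0],
    [0, 0, 0, 0],
    [0, 0, 0, 0]
  ]
}}

```text
time: 21.18
tool_pos: [0.5166, -0.4548, 0.0333]
tcp_rot: [-1.573, 0.015, -0.019]
wrist_force: [0.1, -0.2, -1.4]
width: 0.412
```

```bash
python3 - <<'E'
from h import *
to(.5148,-.4533,.015,-1.2)
c,T,s=wrist();save(c,'w9')
E
```

```text
t 21.18 tcp [ 0.5166 -0.4548  0.0333] yaw -1.24 tilt [ 0.002 -0.002 -1.   ] tool shift [-0.0019  0.0182  0.0015] |d| 0.018 turn -0.0007
```

View pics/w9.png

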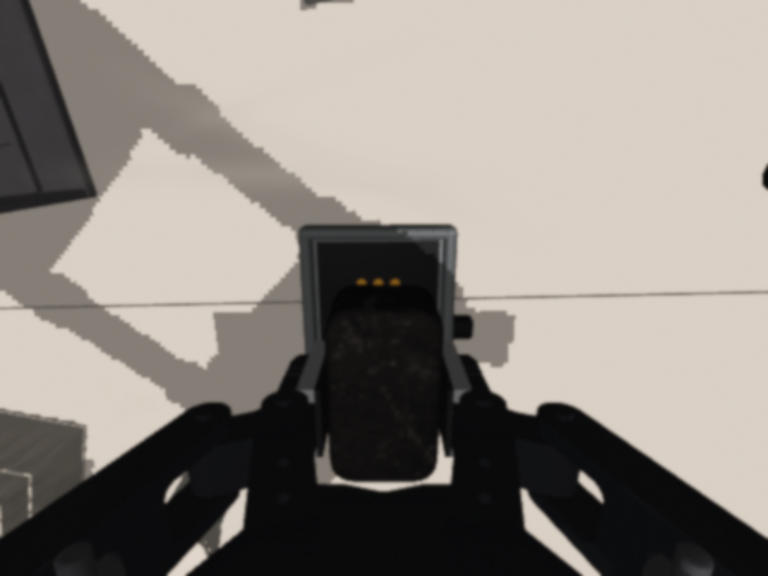

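Request:
{"op": "arm_command", "data": {
  "deltas": [
    [-0.001, 0.008, 0, 0],
    [0, 0.005, 0, 0],
    [0, 0.002, 0, 0],
    [0, 0, 0, 0],
    [0, 0, 0, 0]
  ]
}}

```text
time: 21.85
tool_pos: [0.5147, -0.4539, 0.0163]
tcp_rot: [-1.571, 0.017, -0.017]
wrist_force: [-0.3, 0.5, -0.1]
width: 0.414
```

Request:
{"op": "arm_command", "data": {
  "deltas": [
    [0, 0.002, 0, 0],
    [0, 0.001, 0, 0],
    [0, 0, 0, 0]
  ]
}}

```text
time: 22.22
tool_pos: [0.5145, -0.4537, 0.0131]
tcp_rot: [-1.571, 0.017, -0.017]
wrist_force: [-0.2, -0.1, -1.1]
width: 0.411
```

Request:
{"op": "arm_command", "data": {
  "deltas": [
    [0, 0.001, 0, 0],
    [0, 0.001, 0, 0],
    [0, 0, 0, 0]
  ]
}}

```text
time: 22.6
tool_pos: [0.5145, -0.4537, 0.0111]
tcp_rot: [-1.571, 0.017, -0.017]
wrist_force: [-0.2, 0.2, -0.8]
width: 0.413
```

Request:
{"op": "arm_command", "data": {
  "deltas": [
    [0, 0.001, 0, 0],
    [0, 0.001, 0, 0],
    [0, 0, 0, 0]
  ]
}}

```text
time: 22.98
tool_pos: [0.5144, -0.4537, 0.0091]
tcp_rot: [-1.571, 0.017, -0.017]
wrist_force: [0.5, 0.1, -1.1]
width: 0.416
```

Request:
{"op": "arm_command", "data": {
  "deltas": [
    [0, 0.001, 0, 0],
    [0, 0, 0, 0]
  ]
}}

```text
time: 23.22
tool_pos: [0.5145, -0.4537, 0.0082]
tcp_rot: [-1.571, 0.017, -0.017]
wrist_force: [-0.3, 0.2, -0.0]
width: 0.413
```

Request:
{"op": "arm_command", "data": {
  "deltas": [
    [0, 0.0005, 0, 0],
    [0, 0, 0, 0]
  ]
}}

```text
time: 23.48
tool_pos: [0.5145, -0.4538, 0.0077]
tcp_rot: [-1.571, 0.017, -0.017]
wrist_force: [-1.0, -0.7, -2.4]
width: 0.414
```

Request:
{"op": "arm_command", "data": {
  "deltas": [
    [0, 0, 0, 0],
    [0, 0, 0, 0],
    [0, 0, 0, 0]
  ],
  "fingers": 0.042
}}

```text
time: 23.85
tool_pos: [0.5144, -0.4538, 0.0076]
tcp_rot: [-1.571, 0.017, -0.017]
wrist_force: [0.5, -0.3, -3.2]
width: 0.484
```

Request:
{"op": "arm_command", "data": {
  "deltas": [
    [0, -0.005, 0, 0],
    [0, -0.005, 0, 0],
    [0, -0.01, 0, 0],
    [0, -0.03, 0, 0],
    [0, -0.05, 0, 0],
    [0, -0.05, 0, 0],
    [0, -0.05, -0.01, 0],
    [0, -0.02, -0.03, 0],
    [0, 0, -0.04, 0],
    [0, 0, 0, 0]
  ]
}}

```text
time: 25.1
tool_pos: [0.5126, -0.5367, 0.2305]
tcp_rot: [-1.574, 0.017, -0.021]
wrist_force: [-0.3, 0.4, -0.1]
width: 0.494
```

```bash
python3 - <<'E'
from h import *
st()
c,T,s=wrist();save(c,'w10');cv2.imwrite('pics/w10z.png',cv2.resize(c['color'][50:150,200:310,::-1],None,fx=5.5,fy=5.5,interpolation=2))
E
```

```text
t 25.1 tcp [ 0.5126 -0.5367  0.2305] xax [ 1.    -0.024  0.003] yax [ 0.002 -0.004 -1.   ] F [-0.3  0.4 -0.1] w 0.494
```

View pics/w10.png

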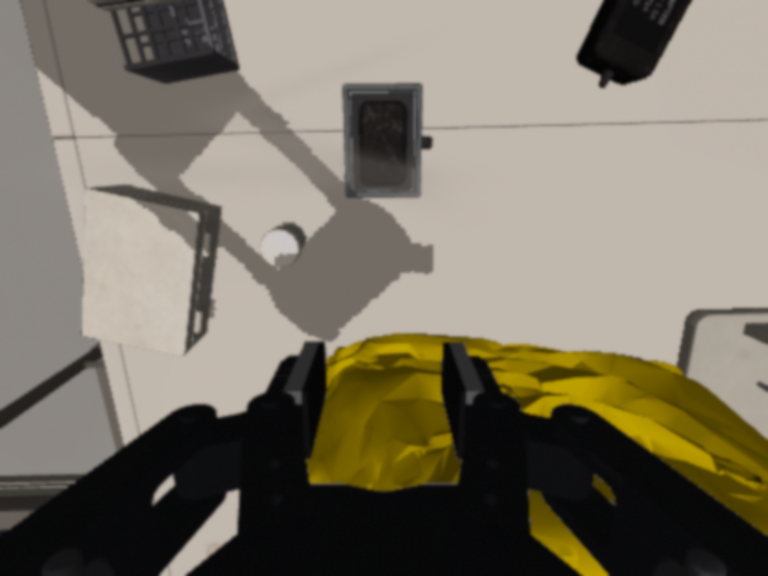

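View pics/w10z.png

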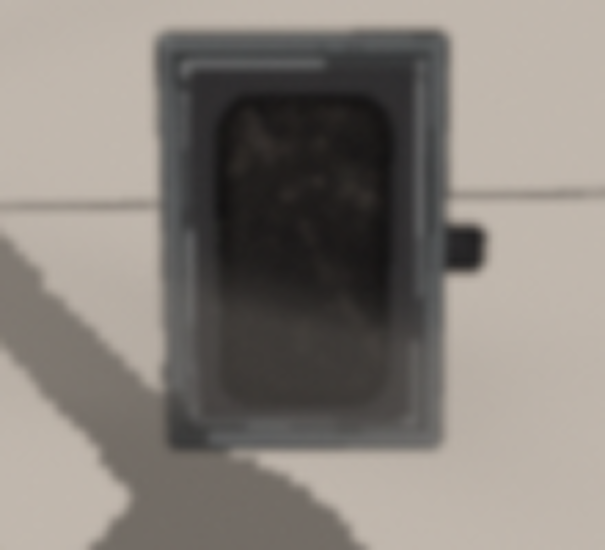

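```bash
python3 - <<'E'
from h import *
to(.36,-.39,.23,7.7)
E
```

```text
t 25.15 tcp [ 0.5127 -0.535   0.2296] yaw -1.34 tilt [ 0.002 -0.001 -1.   ] tool shift [-0.156  -0.0008  0.1413] |d| 0.211 turn -0.1578
```

Request:
{"op": "arm_command", "data": {
  "deltas": [
    [-0.02, 0, 0.018, 0],
    [-0.04, 0, 0.036, 0],
    [-0.04, 0, 0.036, 0],
    [-0.036, 0, 0.033, 0],
    [-0.02, 0, 0.018, 0],
    [0, 0, 0, -0.158],
    [0, 0, 0, 0],
    [0, 0, 0, 0]
  ],
  "fingers": 0.0854
}}

```text
time: 26.15
tool_pos: [0.3602, -0.3891, 0.2282]
tcp_rot: [-1.569, -0.106, 0.105]
wrist_force: [-0.4, -0.6, 0.9]
width: 1.002
```

```bash
python3 - <<'E'
from h import *
st()
c,T,s=wrist();save(c,'w11');np.save('T11',T);cv2.imwrite('pics/w11z.png',cv2.resize(c['color'][0:180,200:420,::-1],None,fx=3.3,fy=3.3,interpolation=2))
E
```

```text
t 26.15 tcp [ 0.3602 -0.3891  0.2282] xax [0.991 0.134 0.   ] yax [ 0. -0. -1.] F [-0.4 -0.6  0.9] w 1.002
```

View pics/w11z.png

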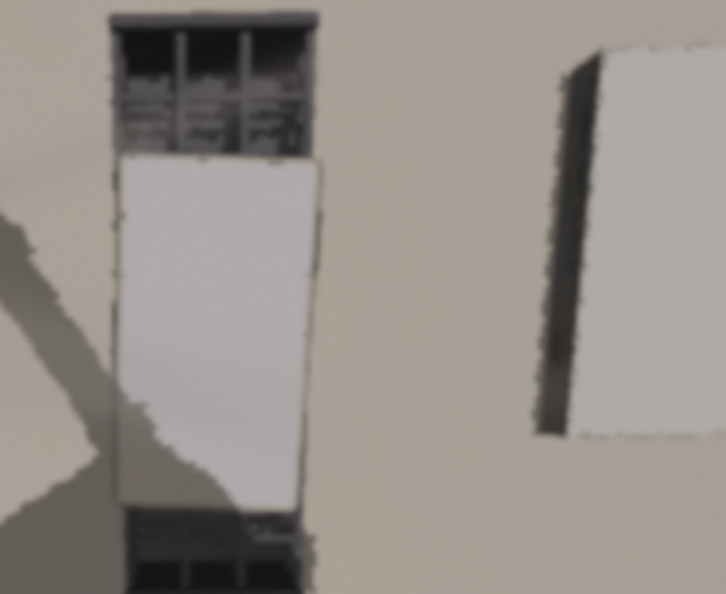

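```bash
python3 - <<'E'
from h import *
c=read_camera('wrist');T=np.load('T11.npy')
def p(l,ox=200,oy=0,f=3.3): return [((x+.5)/f-.5+ox,(y+.5)/f-.5+oy) for x,y in l]
print('case',*rect(ray(c,p([(120,156),(319,160),(298,512),(118,507)]),.074,T)))
print('carton left edge',ray(c,p([(601,50),(567,435)]),.027,T).round(4))
to(.3605,-.3145,.057,7.2)
E
```

```text
case [ 0.3605 -0.3155] [0.0573 0.102  0.0573 0.1014] [   6.6  -83.7 -173.9   96.2]
carton left edge [[ 0.4732 -0.2084  0.027 ]
 [ 0.4927 -0.3294  0.027 ]]
t 26.25 tcp [ 0.3602 -0.3893  0.2279] yaw 7.73 tilt [ 0.  0. -1.] tool shift [0.0103 0.1709 0.0741] |d| 0.187 turn 0.0093
```

```bash
python3 - <<'E'
from h import *
to(.3605,-.315,.046,6.5)
E
```

```text
t 26.25 tcp [ 0.3602 -0.3893  0.2279] yaw 7.73 tilt [ 0.  0. -1.] tool shift [0.0103 0.1819 0.0736] |d| 0.196 turn 0.0215
```

Request:
{"op": "arm_command", "data": {
  "deltas": [
    [0.005, 0, 0.035, 0],
    [0.0053, 0.01, 0.0385, 0.0215],
    [0, 0.04, 0, 0],
    [0, 0.05, 0, 0],
    [0, 0.04, 0, 0],
    [0, 0.02, 0, 0],
    [0, 0.01, 0, 0],
    [0, 0, 0, 0],
    [0, 0, 0, 0]
  ]
}}

```text
time: 27.38
tool_pos: [0.361, -0.316, 0.0589]
tcp_rot: [-1.57, -0.091, 0.089]
wrist_force: [-0.1, 0.0, 0.6]
width: 0.999
```

```bash
python3 - <<'E'
from h import *
to(.3605,-.315,.046,6.5)
c,T,s=wrist();save(c,'w12')
E
```

```text
t 27.38 tcp [ 0.361  -0.316   0.0589] yaw 6.56 tilt [ 0.001 -0.001 -1.   ] tool shift [-0.0004  0.0129  0.0011] |d| 0.013 turn 0.001
```

View pics/w12.png

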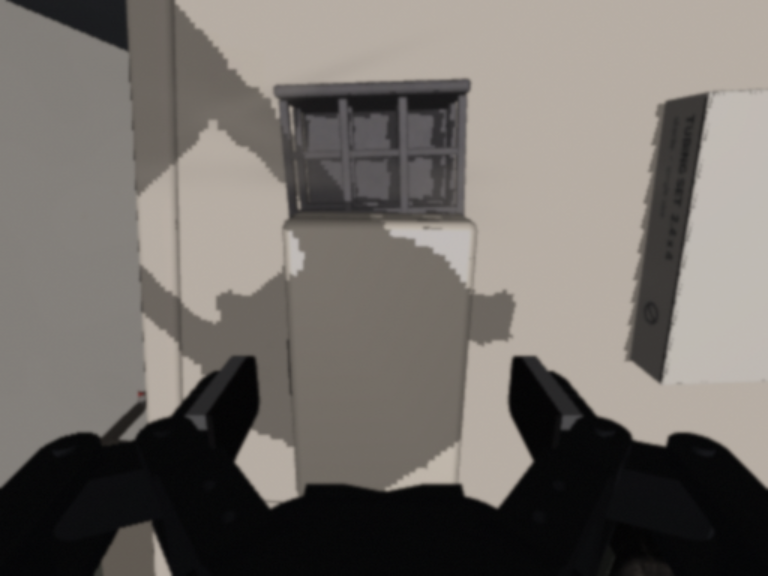

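Request:
{"op": "arm_command", "data": {
  "deltas": [
    [0, 0.008, 0.001, 0],
    [0, 0.0045, 0, 0],
    [0, 0, 0, 0],
    [0, 0, 0, 0]
  ]
}}

```text
time: 27.92
tool_pos: [0.36, -0.3142, 0.0452]
tcp_rot: [-1.569, -0.09, 0.09]
wrist_force: [-0.3, 0.2, 0.1]
width: 1.003
```

Request:
{"op": "arm_command", "data": {
  "deltas": [
    [0, 0, 0, 0],
    [0, 0, 0, 0],
    [0, 0, 0, 0],
    [0, 0, 0, 0],
    [0, 0, 0, 0],
    [0, 0, 0, 0]
  ],
  "fingers": 0.045,
  "newtons": 45
}}

```text
time: 28.68
tool_pos: [0.3601, -0.3144, 0.046]
tcp_rot: [-1.569, -0.09, 0.09]
wrist_force: [-3.2, 1.6, 4.6]
width: 0.695
```

Request:
{"op": "arm_command", "data": {
  "deltas": [
    [0, -0.003, 0, 0],
    [0, -0.005, 0, 0],
    [0, -0.01, 0, 0],
    [0, -0.02, 0, 0],
    [0, -0.03, 0, 0],
    [0, -0.04, 0, 0],
    [0, -0.04, 0, 0],
    [0, -0.02, 0, 0],
    [0, 0, 0, 0]
  ]
}}

```text
time: 29.8
tool_pos: [0.3612, -0.3153, 0.2159]
tcp_rot: [-1.573, -0.093, 0.087]
wrist_force: [-0.5, -1.0, -3.6]
width: 0.693
```

```bash
python3 - <<'E'
from h import *
to(.5265,-.262,.22,8.9)
c,T,s=wrist();save(c,'w13');np.save('T13',T);cv2.imwrite('pics/w13raw.png',c['color'][:,:,::-1])
c=read_camera('side');cv2.imwrite('pics/s13.png',cv2.resize(c['color'][150:280,250:420,::-1],None,fx=4,fy=4,interpolation=2))
E
```

```text
t 29.8 tcp [ 0.3612 -0.3153  0.2159] yaw 6.57 tilt [ 0.004 -0.004 -1.   ] tool shift [ 0.1703 -0.0037  0.034 ] |d| 0.174 turn -0.0407
```

View pics/w13.png

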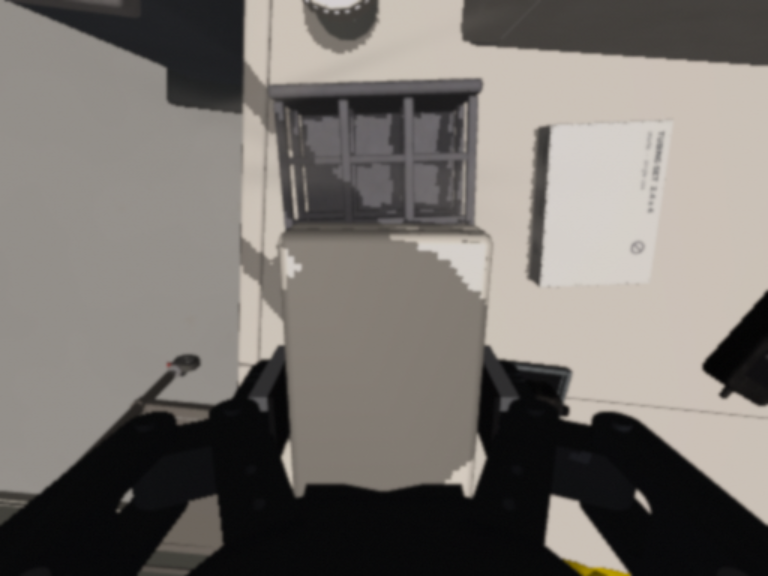

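View pics/s13.png

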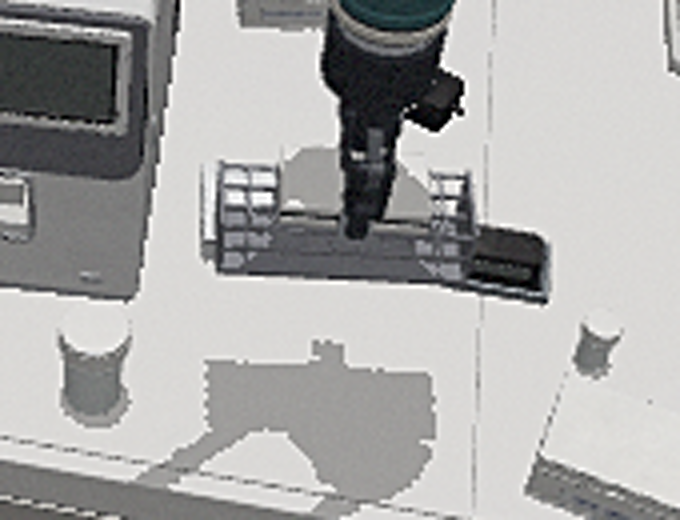

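Request:
{"op": "arm_command", "data": {
  "deltas": [
    [0, 0.02, 0, 0],
    [0, 0.04, 0, 0],
    [0, 0.04, 0, 0],
    [0, 0.03, 0, 0],
    [0, 0.02, 0, 0],
    [0, 0.01, 0, 0],
    [0, 0.003, 0, 0],
    [0, 0, 0, 0],
    [0, 0, 0, 0]
  ]
}}

```text
time: 31.02
tool_pos: [0.3607, -0.3148, 0.0513]
tcp_rot: [-1.57, -0.091, 0.089]
wrist_force: [-0.4, -0.6, -2.5]
width: 0.698
```

```bash
python3 - <<'E'
from h import *
st()
E
```

```text
t 31.02 tcp [ 0.3607 -0.3148  0.0513] xax [0.993 0.115 0.001] yax [ 0.001 -0.001 -1.   ] F [-0.4 -0.6 -2.5] w 0.698
```

Request:
{"op": "arm_command", "data": {
  "deltas": [
    [0, 0.002, 0, 0],
    [0, 0.001, 0, 0],
    [0, 0, 0, 0]
  ]
}}

```text
time: 31.4
tool_pos: [0.36, -0.3142, 0.0473]
tcp_rot: [-1.569, -0.09, 0.09]
wrist_force: [0.1, -0.5, -2.2]
width: 0.69
```

Request:
{"op": "arm_command", "data": {
  "deltas": [
    [0, 0.001, 0, 0],
    [0, 0, 0, 0]
  ]
}}

```text
time: 31.65
tool_pos: [0.36, -0.3142, 0.0462]
tcp_rot: [-1.569, -0.09, 0.09]
wrist_force: [0.1, 0.2, -1.7]
width: 0.691
```

Request:
{"op": "arm_command", "data": {
  "deltas": [
    [0, 0.001, 0, 0],
    [0, 0, 0, 0]
  ]
}}

```text
time: 31.9
tool_pos: [0.36, -0.3142, 0.046]
tcp_rot: [-1.569, -0.09, 0.09]
wrist_force: [-3.0, 1.8, 4.5]
width: 0.691
```

Request:
{"op": "arm_command", "data": {
  "deltas": [
    [0, 0, 0, 0],
    [0, 0, 0, 0],
    [0, 0, 0, 0],
    [0, 0, 0, 0],
    [0, -0.009, 0, 0],
    [0, 0, 0, 0],
    [0, 0, 0, 0]
  ],
  "fingers": 0.085
}}

```text
time: 32.78
tool_pos: [0.3602, -0.3144, 0.0546]
tcp_rot: [-1.569, -0.09, 0.09]
wrist_force: [-0.5, -0.2, -0.4]
width: 0.998
```

```bash
python3 - <<'E'
from h import *
st()
c,T,s=wrist();save(c,'w14');
c=read_camera('side');cv2.imwrite('pics/s14.png',cv2.resize(c['color'][150:280,250:420,::-1],None,fx=4,fy=4,interpolation=2))
E
```

```text
t 32.77 tcp [ 0.3602 -0.3144  0.0546] xax [0.993 0.114 0.   ] yax [ 0. -0. -1.] F [-0.5 -0.2 -0.4] w 0.998
```

View pics/w14.png

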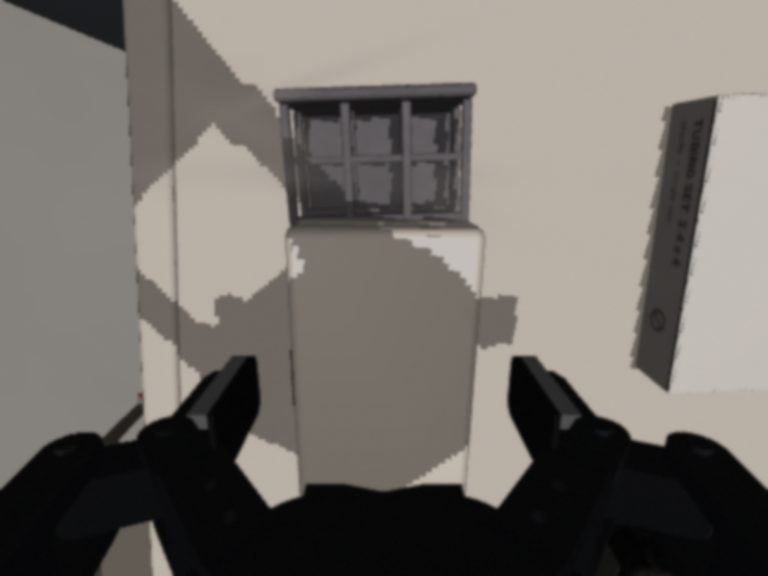

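View pics/s14.png

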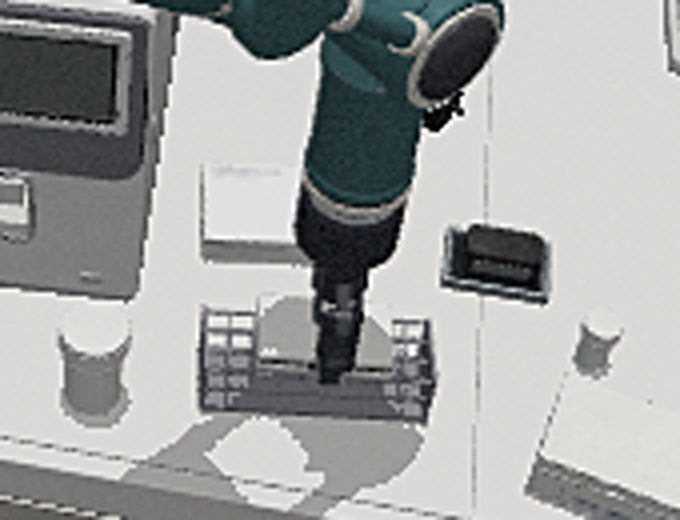

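Request:
{"op": "arm_command", "data": {
  "deltas": [
    [0.001, -0.0015, 0, 0],
    [0, 0, 0, 0],
    [0, 0, 0, 0],
    [0, 0, 0, 0],
    [0, 0, 0, 0],
    [0, 0, 0, 0],
    [0, 0, 0, 0]
  ],
  "fingers": 0.045,
  "newtons": 45
}}

```text
time: 33.75
tool_pos: [0.3614, -0.3144, 0.0562]
tcp_rot: [-1.57, -0.091, 0.09]
wrist_force: [-0.5, 1.2, 4.6]
width: 0.691
```

Request:
{"op": "arm_command", "data": {
  "deltas": [
    [0, -0.003, 0, 0],
    [0, -0.005, 0, 0],
    [0, -0.01, 0, 0],
    [0, 0, 0, 0]
  ]
}}

```text
time: 34.25
tool_pos: [0.3617, -0.3148, 0.0749]
tcp_rot: [-1.571, -0.091, 0.089]
wrist_force: [-0.2, 0.0, -1.6]
width: 0.687
```

```bash
python3 - <<'E'
from h import *
st()
c,T,s=wrist();save(c,'w15');
c=read_camera('side');cv2.imwrite('pics/s15.png',cv2.resize(c['color'][150:280,250:420,::-1],None,fx=4,fy=4,interpolation=2))
E
```

```text
t 34.25 tcp [ 0.3617 -0.3148  0.0749] xax [0.993 0.114 0.001] yax [ 0.002 -0.002 -1.   ] F [-0.2  0.  -1.6] w 0.687
```

View pics/w15.png

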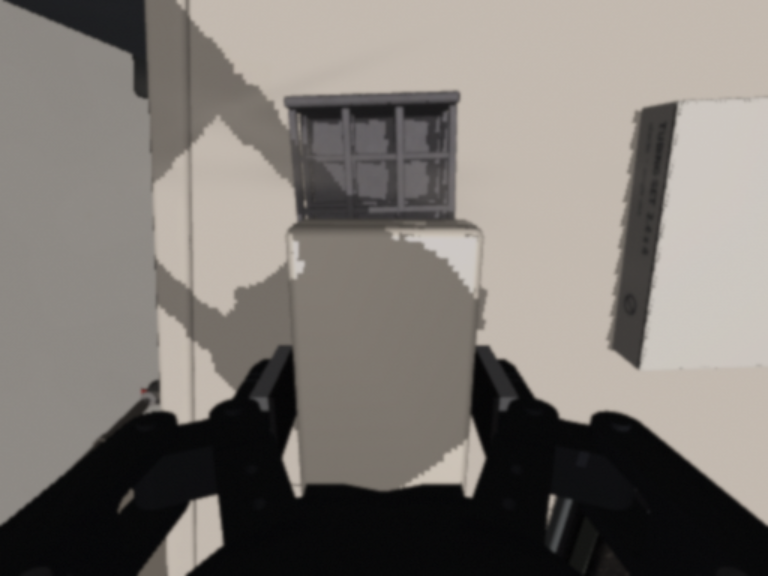

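View pics/s15.png

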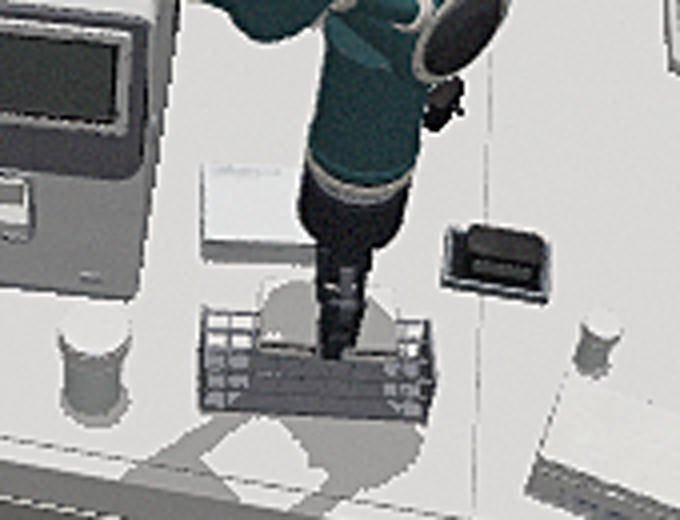

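Request:
{"op": "arm_command", "data": {
  "deltas": [
    [0, -0.03, 0, 0],
    [0, -0.04, 0, 0],
    [0, -0.04, 0, 0],
    [0, -0.03, 0, 0],
    [0, 0, 0, 0],
    [0, 0, 0, 0]
  ]
}}

```text
time: 35.1
tool_pos: [0.3604, -0.3135, 0.2125]
tcp_rot: [-1.568, -0.089, 0.091]
wrist_force: [0.2, 0.3, -1.1]
width: 0.691
```

```bash
python3 - <<'E'
from h import *
to(.5265,-.35,.215,8.8)
c,T,s=wrist();save(c,'w16');np.save('T16',T)
cv2.imwrite('pics/w16z.png',cv2.resize(c['color'][130:340,170:350,::-1],None,fx=2.8,fy=2.8,interpolation=2))
E
```

```text
t 35.1 tcp [ 0.3604 -0.3135  0.2125] yaw 6.57 tilt [-0.001  0.001 -1.   ] tool shift [ 0.1608 -0.0028 -0.0552] |d| 0.17 turn -0.0389
```

View pics/w16z.png

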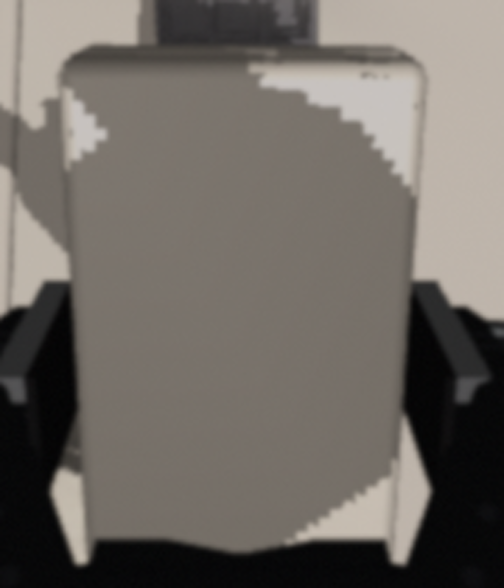

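```bash
python3 - <<'E'
from h import *
c=read_camera('wrist');T=np.array(c['T_tool_cam'])
# tool frame: plane y = -(h)
def rt(uv,h):
    f=192/np.tan(np.radians(c['vfov']/2));d=np.array([(uv[0]-c['cx'])/f,(uv[1]-c['cy'])/f,1]);w=T[:3,:3]@d;o=T[:3,3];return o+w*((-h-o[1])/w[1])
for uv in [(63,75),(425,75),(243,62),(243,46),(72,300),(408,300),(86,500),(393,500)]:
    h=.018 if uv[1]!=46 else -.0+.008
    print(uv,rt(((uv[0]+.5)/2.8-.5+170,(uv[1]+.5)/2.8-.5+130),h).round(4))
E
```

```text
(63, 75) [-0.0267 -0.018   0.0492]
(425, 75) [ 0.0302 -0.018   0.0492]
(243, 62) [ 0.0016 -0.018   0.0513]
(243, 46) [ 0.0016 -0.008   0.0524]
(72, 300) [-0.0277 -0.018   0.0104]
(408, 300) [ 0.0299 -0.018   0.0104]
(86, 500) [-0.0275 -0.018  -0.0303]
(393, 500) [ 0.0295 -0.018  -0.0303]
```

```bash
python3 - <<'E'
from h import *
to(.53,-.375,.215,8.8)
E
```

```text
t 35.2 tcp [ 0.3601 -0.3131  0.2117] yaw 6.57 tilt [-0.003  0.003 -1.   ] tool shift [ 0.1617 -0.0039 -0.0809] |d| 0.181 turn -0.0389
```

Request:
{"op": "arm_command", "data": {
  "deltas": [
    [0.015, 0, -0.008, 0],
    [0.03, 0, -0.015, 0],
    [0.035, 0, -0.0175, 0],
    [0.035, 0, -0.0175, 0],
    [0.03, 0, -0.015, 0],
    [0.016, 0, -0.008, -0.039],
    [0, 0, 0, 0],
    [0, 0, 0, 0]
  ]
}}

```text
time: 36.2
tool_pos: [0.53, -0.3758, 0.2126]
tcp_rot: [-1.566, -0.119, 0.122]
wrist_force: [-1.1, -1.0, -0.5]
width: 0.694
```

```bash
python3 - <<'E'
from h import *
st()
c,T,s=wrist();save(c,'w17');np.save('T17',T)
cv2.imwrite('pics/w17z.png',cv2.resize(c['color'][0:200,150:350,::-1],None,fx=3,fy=3,interpolation=2))
E
```

```text
t 36.2 tcp [ 0.53   -0.3758  0.2126] xax [ 0.988  0.153 -0.001] yax [-0.002  0.001 -1.   ] F [-1.1 -1.  -0.5] w 0.694
```

View pics/w17z.png

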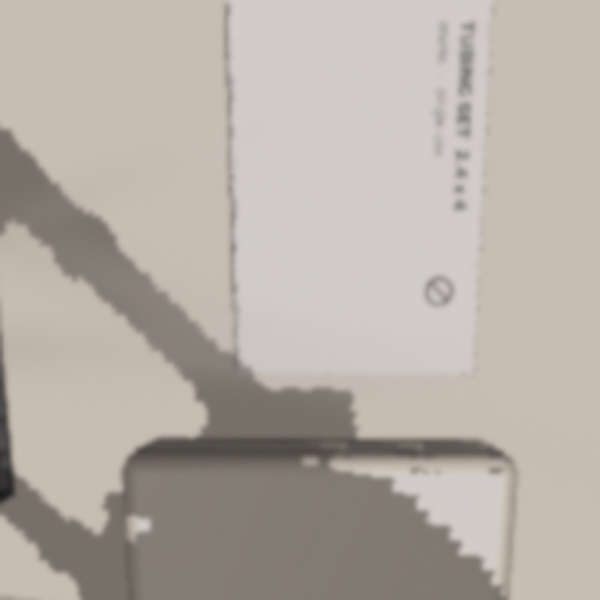

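```bash
python3 - <<'E'
from h import *
c=read_camera('wrist');T=np.load('T17.npy')
p=lambda l:[((x+.5)/3-.5+150,(y+.5)/3-.5) for x,y in l]
P=ray(c,p([(226,3),(238,372),(474,374),(493,3)]),.027,T);print(P.round(4),*rect(P))
n=(P[1]+P[2])/2;ax=((P[0]-P[1])/np.linalg.norm(P[0]-P[1])+(P[3]-P[2])/np.linalg.norm(P[3]-P[2]))/2;ax/=np.linalg.norm(ax)
ce=n+ax*.0625;print(n,ax,np.degrees(np.arctan2(ax[1],ax[0])),ce)
to(ce[0]-.0012,ce[1],.06,np.degrees(np.arctan2(ax[1],ax[0]))-90)
E
```

```text
[[ 0.4741 -0.2097  0.027 ]
 [ 0.4934 -0.3291  0.027 ]
 [ 0.5812 -0.3163  0.027 ]
 [ 0.5627 -0.196   0.027 ]] [ 0.5278 -0.2628] [0.121  0.0888 0.1216 0.0897] [ -80.8    8.3   98.7 -171.2]
[ 0.53729604 -0.32269062  0.027     ] [-0.15578932  0.98779031  0.        ] 98.96257697242163 [ 0.52755921 -0.26095372  0.027     ]
t 36.3 tcp [ 0.5297 -0.3758  0.2133] yaw 8.78 tilt [-0.001  0.001 -1.   ] tool shift [0.0144 0.1534 0.1139] |d| 0.192 turn -0.0033
```

```bash
python3 - <<'E'
from h import *
c=read_camera('wrist');T=np.load('T1.npy')
print(ray(c,[(473/1.5,44/1.5),(768/1.5-1,72/1.5)],0,T))
to(.5262,-.2615,.05,8.8)
E
```

```text
[[ 0.40598991 -0.15428651  0.        ]
 [ 0.6923035  -0.13926854  0.        ]]
t 36.35 tcp [ 0.5296 -0.3759  0.2136] yaw 8.77 tilt [-0.  0. -1.] tool shift [0.0141 0.1636 0.1135] |d| 0.2 turn -0.0005
```

Request:
{"op": "arm_command", "data": {
  "deltas": [
    [0.004, 0, 0.02, 0],
    [0.004, 0, 0.035, 0],
    [0.004, 0, 0.035, 0],
    [0.002, 0.01, 0.0235, 0],
    [0, 0.03, 0, 0],
    [0, 0.04, 0, 0],
    [0, 0.04, 0, 0],
    [0, 0.03, 0, 0],
    [0, 0.013, 0, 0],
    [0, 0, 0, 0],
    [0, 0, 0, 0],
    [0, 0, 0, 0]
  ]
}}

```text
time: 37.85
tool_pos: [0.528, -0.2625, 0.0525]
tcp_rot: [-1.569, -0.123, 0.119]
wrist_force: [-0.4, -0.4, -0.6]
width: 0.688
```

```bash
python3 - <<'E'
from h import *
to(.5262,-.2615,.036,8.8)
c,T,s=wrist();save(c,'w18')
c=read_camera('side');cv2.imwrite('pics/s18.png',cv2.resize(c['color'][150:280,250:420,::-1],None,fx=4,fy=4,interpolation=2))
E
```

```text
t 37.85 tcp [ 0.528  -0.2625  0.0525] yaw 8.81 tilt [ 0.003 -0.002 -1.   ] tool shift [-0.0016  0.0165  0.0013] |d| 0.017 turn 0.0001
```

View pics/w18.png

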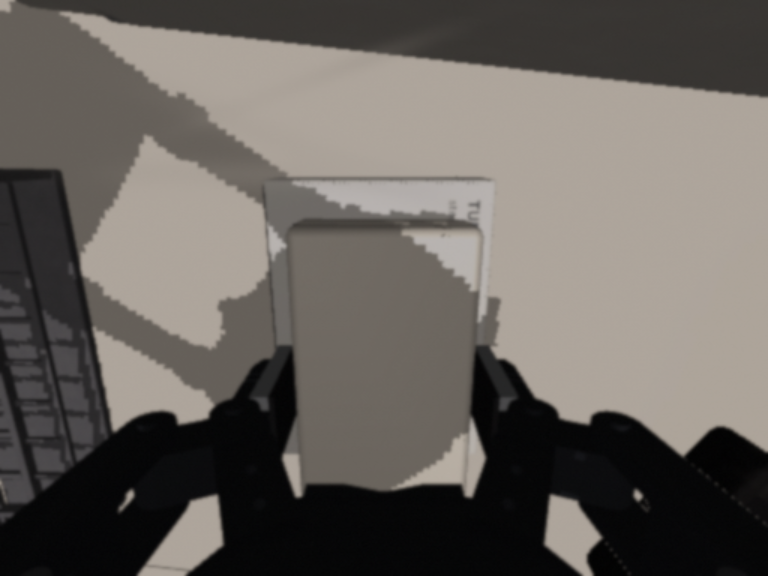

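View pics/s18.png

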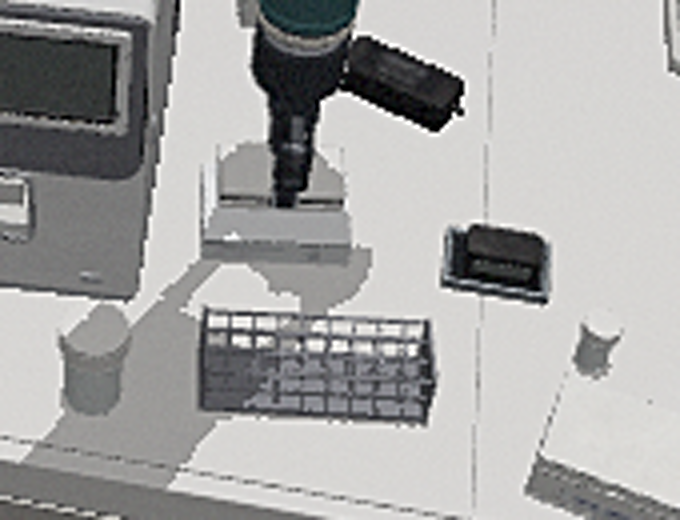

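Request:
{"op": "arm_command", "data": {
  "deltas": [
    [-0.0005, 0.008, 0, 0],
    [0, 0.004, 0, 0],
    [0, 0, 0, 0],
    [0, 0, 0, 0],
    [0, 0, 0, 0]
  ]
}}

```text
time: 38.58
tool_pos: [0.5264, -0.262, 0.0389]
tcp_rot: [-1.568, -0.121, 0.12]
wrist_force: [0.6, 0.0, -1.9]
width: 0.69
```

```bash
python3 - <<'E'
from h import *
to(.5262,-.2615,.031,8.8)
c,T,s=wrist();save(c,'w19');np.save('T19',T)
cv2.imwrite('pics/w19z.png',cv2.resize(c['color'][90:240,150:350,::-1],None,fx=3.8,fy=3.8,interpolation=2))
E
```

```text
t 38.58 tcp [ 0.5264 -0.262   0.0389] yaw 8.8 tilt [ 0. -0. -1.] tool shift [-0.0001  0.0079  0.0005] |d| 0.008 turn 0.0001
```

View pics/w19z.png

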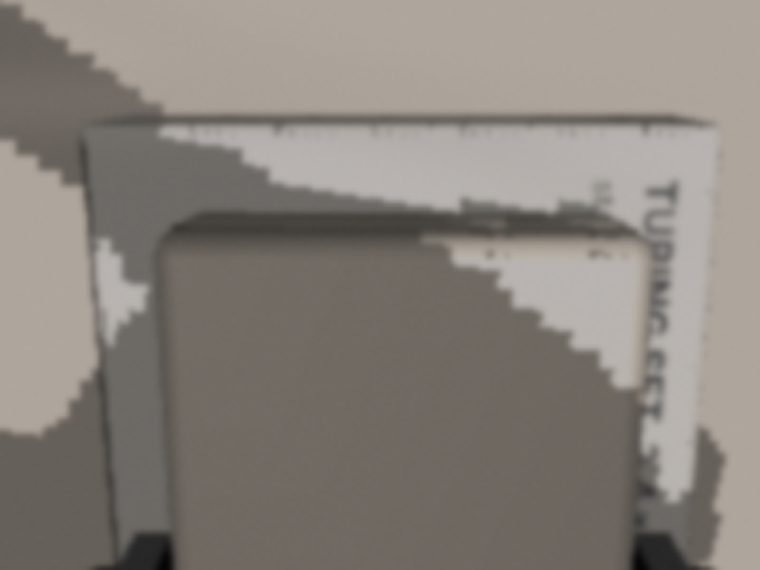

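```bash
python3 - <<'E'
from h import *
c=read_camera('wrist');T=np.load('T19.npy')
p=lambda l:[((x+.5)/3.8-.5+150,(y+.5)/3.8-.5+90) for x,y in l]
A=ray(c,p([(84,126),(717,124),(113,500),(691,490)]),.027,T);B=ray(c,p([(160,260),(653,260),(170,500),(640,500)]),.057,T)
E=ray(c,p([(400,240)]),.057,T);F=ray(c,p([(400,212)]),.045,T)
s=sensors.read_state();M=Ro.from_rotvec(s['tcp_rot']).as_matrix()
f=lambda P:((P-s['tool_pos'])@M).round(4)
print('carton',f(A));print('case',f(B),f(E),f(F))
E
```

```text
carton [[-0.0432  0.0119  0.062 ]
 [ 0.0449  0.012   0.0623]
 [-0.0435  0.012   0.0059]
 [ 0.0454  0.012   0.0075]]
case [[-0.027  -0.018   0.0485]
 [ 0.0302 -0.018   0.0485]
 [-0.0277 -0.018   0.0185]
 [ 0.0306 -0.018   0.0185]] [[ 0.0008 -0.018   0.0508]] [[ 0.0008 -0.006   0.0525]]
```

Request:
{"op": "arm_command", "data": {
  "deltas": [
    [-0.0005, 0.004, 0, 0],
    [0, 0.002, 0, 0],
    [0, 0.001, 0, 0],
    [0, 0, 0, 0]
  ]
}}

```text
time: 39.17
tool_pos: [0.5256, -0.2619, 0.0316]
tcp_rot: [-1.567, -0.12, 0.121]
wrist_force: [-1.0, 0.9, -1.3]
width: 0.685
```

Request:
{"op": "arm_command", "data": {
  "deltas": [
    [0, 0.001, 0, 0],
    [0, 0, 0, 0]
  ]
}}

```text
time: 39.42
tool_pos: [0.5259, -0.262, 0.0313]
tcp_rot: [-1.568, -0.121, 0.121]
wrist_force: [-1.0, 0.1, 3.0]
width: 0.69
```

Contact (vertical force went from −1.3 to +3 N). Release and rise.

Request:
{"op": "arm_command", "data": {
  "deltas": [
    [0, 0, 0, 0],
    [0, 0, 0, 0],
    [0, 0, 0, 0],
    [0, 0, 0, 0]
  ],
  "fingers": 0.078
}}

```text
time: 39.92
tool_pos: [0.5257, -0.262, 0.0307]
tcp_rot: [-1.567, -0.121, 0.121]
wrist_force: [-1.0, -0.3, -0.5]
width: 0.914
```

Request:
{"op": "arm_command", "data": {
  "deltas": [
    [0, -0.01, 0, 0],
    [0, -0.03, 0, 0],
    [0, -0.05, 0, 0],
    [0, -0.05, -0.01, 0],
    [0, -0.05, -0.03, 0],
    [0, -0.03, -0.03, 0],
    [0, 0, -0.02, 0],
    [0, 0, 0, 0],
    [0, 0, 0, 0]
  ],
  "fingers": 0.0854
}}

```text
time: 41.05
tool_pos: [0.5384, -0.3496, 0.2484]
tcp_rot: [-1.564, -0.118, 0.123]
wrist_force: [0.4, -0.6, 1.1]
width: 1.001
```

```bash
python3 - <<'E'
from h import *
st()
c,T,s=wrist();save(c,'w20');np.save('T20',T)
cv2.imwrite('pics/w20z.png',cv2.resize(c['color'][10:190,140:350,::-1],None,fx=3.3,fy=3.3,interpolation=2))
E
```

```text
t 41.05 tcp [ 0.5384 -0.3496  0.2484] xax [ 0.988  0.153 -0.003] yax [-0.003  0.003 -1.   ] F [ 0.4 -0.6  1.1] w 1.001
```

View pics/w20.png

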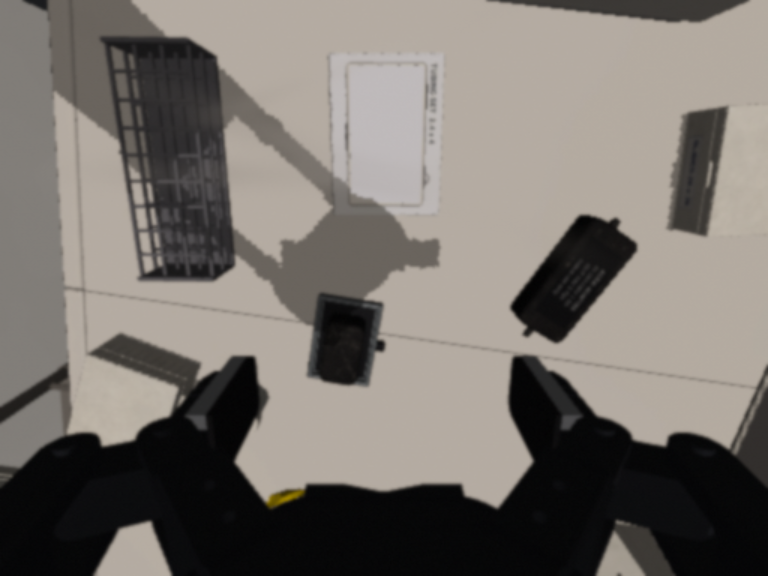

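View pics/w20z.png

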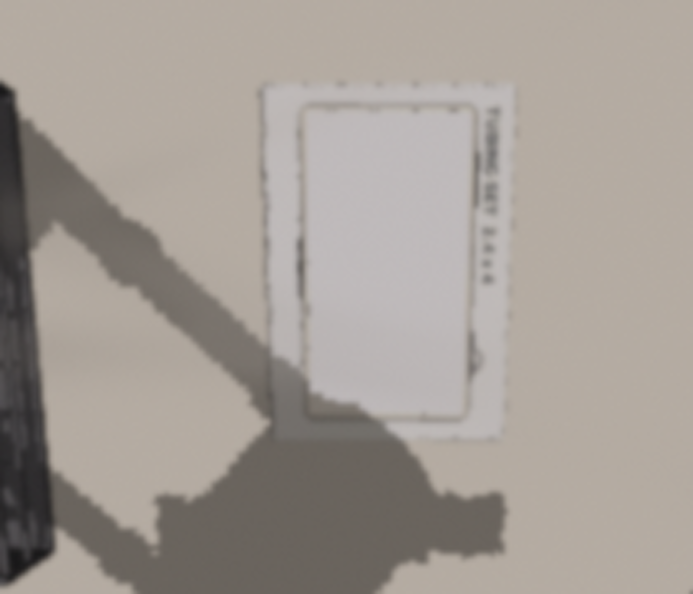

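```bash
python3 - <<'E'
from h import *
c=read_camera('wrist');T=np.load('T20.npy')
p=lambda l:[((x+.5)/3.3-.5+140,(y+.5)/3.3-.5+10) for x,y in l]
print('carton',*rect(ray(c,p([(260,86),(514,86),(502,438),(274,437)]),.027,T)))
print('case',*rect(ray(c,p([(300,104),(478,105),(468,418),(307,418)]),.049,T)))
to(.36,-.35,.27,8)
E
```

```text
carton [ 0.5272 -0.2622] [0.0888 0.1222 0.088  0.1219] [   8.8  -81.1 -171.4   99.2]
case [ 0.5275 -0.2625] [0.0588 0.102  0.0581 0.1024] [   8.5  -81.6 -171.2   98.8]
t 41.15 tcp [ 0.5387 -0.3495  0.2488] yaw 8.84 tilt [-0.003  0.002 -1.   ] tool shift [-0.1767 -0.0207  0.027 ] |d| 0.18 turn 0.0147
```

Case is within 0.5 mm and 0.4° of the carton's middle. Now the rack.

Request:
{"op": "arm_command", "data": {
  "deltas": [
    [-0.02, -0.005, 0.003, 0],
    [-0.04, -0.005, 0.006, 0],
    [-0.045, -0.005, 0.006, 0],
    [-0.04, -0.005, 0.006, 0],
    [-0.032, 0, 0.006, 0.015],
    [0, 0, 0, 0],
    [0, 0, 0, 0],
    [0, 0, 0, 0]
  ]
}}

```text
time: 42.15
tool_pos: [0.361, -0.3512, 0.2708]
tcp_rot: [-1.568, -0.11, 0.109]
wrist_force: [0.5, 0.4, 1.1]
width: 1.0
```

```bash
python3 - <<'E'
from h import *
st()
c,T,s=wrist();save(c,'w21');np.save('T21',T)
cv2.imwrite('pics/w21z.png',cv2.resize(c['color'][30:210,190:350,::-1],None,fx=3.3,fy=3.3,interpolation=2))
E
```

```text
t 42.15 tcp [ 0.361  -0.3512  0.2708] xax [0.99  0.139 0.   ] yax [ 0.  0. -1.] F [0.5 0.4 1.1] w 1.0
```

View pics/w21z.png

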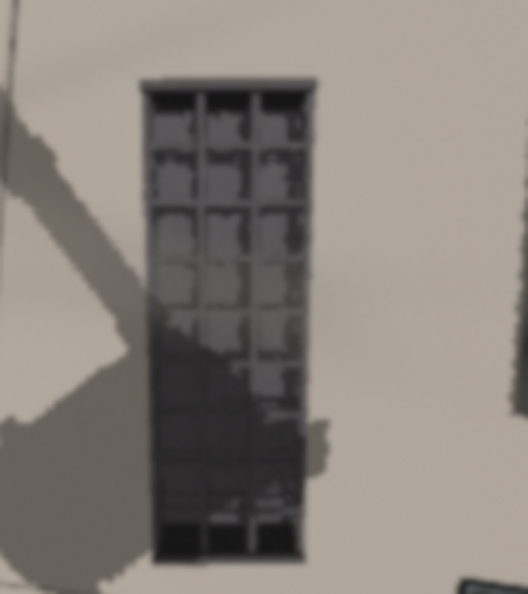

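```bash
python3 - <<'E'
from h import *
c=read_camera('wrist');T=np.load('T21.npy')
p=lambda l:[((x+.5)/3.3-.5+190,(y+.5)/3.3-.5+30) for x,y in l]
P=ray(c,p([(141,82),(316,82),(304,561),(153,561)]),.056,T);print(*rect(P))
to(*rect(P)[0],.022,8)
E
```

```text
[ 0.3609 -0.3114] [0.061  0.1759 0.0607 0.1759] [   8.   -81.9 -172.    98.2]
t 42.25 tcp [ 0.3611 -0.3512  0.2706] yaw 8.01 tilt [-0.  0. -1.] tool shift [0.0054 0.2486 0.0394] |d| 0.252 turn 0.0001
```

Request:
{"op": "arm_command", "data": {
  "deltas": [
    [0.002, 0, 0.02, 0],
    [0.0034, 0.01, 0.0194, 0],
    [0, 0.04, 0, 0],
    [0, 0.05, 0, 0],
    [0, 0.05, 0, 0],
    [0, 0.04, 0, 0],
    [0, 0.03, 0, 0],
    [0, 0, 0, 0],
    [0, 0.014, 0, 0],
    [0, 0.014, 0, 0],
    [0, 0, 0, 0],
    [0, 0, 0, 0]
  ]
}}

```text
time: 43.75
tool_pos: [0.3606, -0.3118, 0.0231]
tcp_rot: [-1.568, -0.109, 0.109]
wrist_force: [-0.5, -0.1, 0.2]
width: 1.0
```

Request:
{"op": "arm_command", "data": {
  "deltas": [
    [0, 0, 0, 0],
    [0, 0, 0, 0],
    [0, 0, 0, 0],
    [0, 0, 0, 0],
    [0, 0, 0, 0],
    [0, 0, 0, 0],
    [0, 0, 0, 0]
  ],
  "fingers": 0.045,
  "newtons": 40
}}

```text
time: 44.62
tool_pos: [0.3608, -0.3121, 0.0237]
tcp_rot: [-1.569, -0.109, 0.108]
wrist_force: [-1.1, 1.3, 5.6]
width: 0.707
```

Request:
{"op": "arm_command", "data": {
  "deltas": [
    [0, -0.003, 0, 0],
    [0, -0.007, 0, 0],
    [0, -0.015, 0, 0],
    [0, -0.03, 0, 0],
    [0, -0.04, 0, 0],
    [0, -0.045, 0, 0],
    [0, -0.045, 0, 0],
    [0, -0.045, 0, 0],
    [0, -0.045, 0, 0],
    [0, -0.045, 0, 0],
    [0, -0.045, 0, 0],
    [0, -0.04, 0, 0],
    [0, -0.02, 0, 0],
    [0, 0, 0, 0],
    [0, 0, 0, 0]
  ]
}}

```text
time: 46.5
tool_pos: [0.3599, -0.3111, 0.4458]
tcp_rot: [-1.566, -0.107, 0.111]
wrist_force: [-0.7, -0.9, -2.2]
width: 0.705
```

```bash
python3 - <<'E'
from h import *
to(.3567,.2536,.445,-9.5)
c,T,s=wrist();save(c,'w22')
c=read_camera('side');save(c,'s22')
E
```

```text
t 46.5 tcp [ 0.3599 -0.3111  0.4458] yaw 7.95 tilt [-0.002  0.002 -1.   ] tool shift [0.0749 0.002  0.5597] |d| 0.565 turn 0.3045
```

View pics/w22.png

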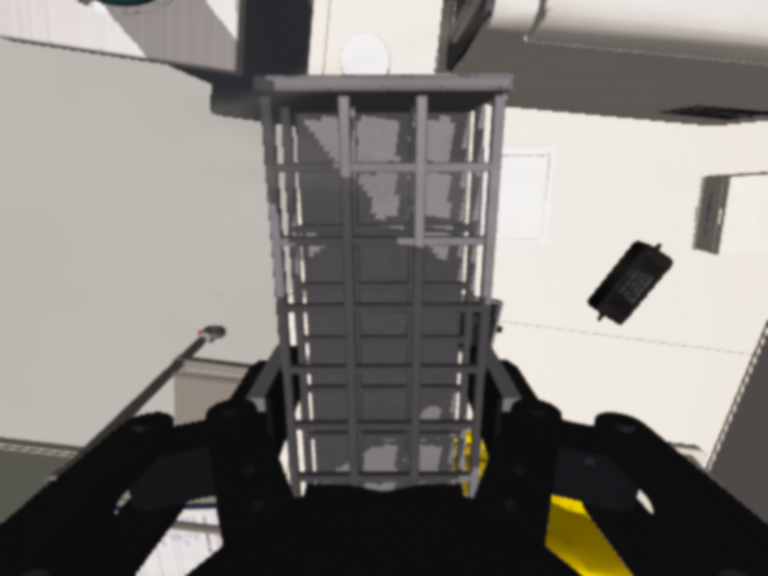

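View pics/s22.png

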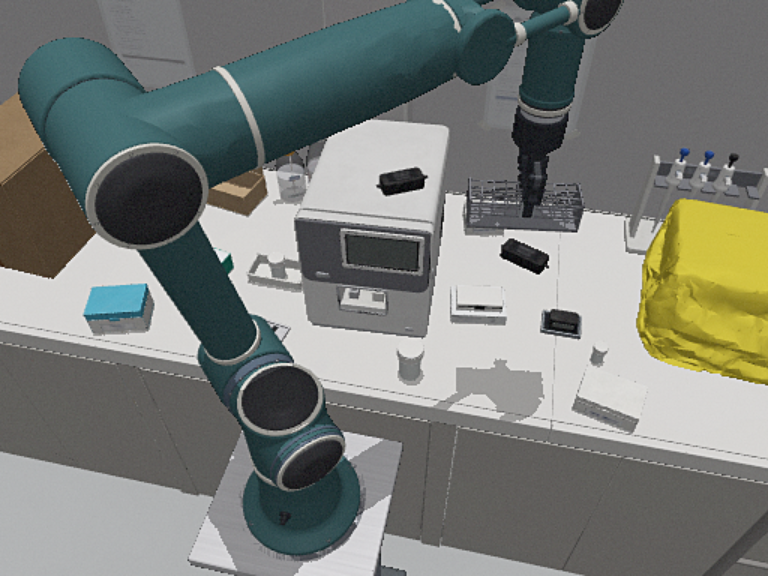

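Request:
{"op": "arm_command", "data": {
  "deltas": [
    [0.007, 0, 0.0185, 0],
    [0.014, 0, 0.0373, 0],
    [0.014, 0, 0.0373, 0],
    [0.014, 0, 0.0373, 0],
    [0.014, 0, 0.0373, 0],
    [0.014, 0, 0.0373, 0],
    [0.014, 0, 0.0373, 0],
    [0.014, 0, 0.0373, 0],
    [0.007, 0, 0.0185, 0],
    [0, 0, 0, 0]
  ]
}}

```text
time: 47.85
tool_pos: [0.4295, 0.0011, 0.447]
tcp_rot: [-1.567, -0.111, 0.113]
wrist_force: [-1.0, 0.7, -1.2]
width: 0.707
```

```bash
python3 - <<'E'
from h import *
to(.355,.253,.445,-9.5)
c,T,s=wrist();save(c,'w23');np.save('T23',T)
E
```

```text
t 47.85 tcp [0.4295 0.0011 0.447 ] yaw 8.15 tilt [-0.002  0.001 -1.   ] tool shift [-0.0381  0.0023  0.2599] |d| 0.263 turn 0.3081
```

View pics/w23.png

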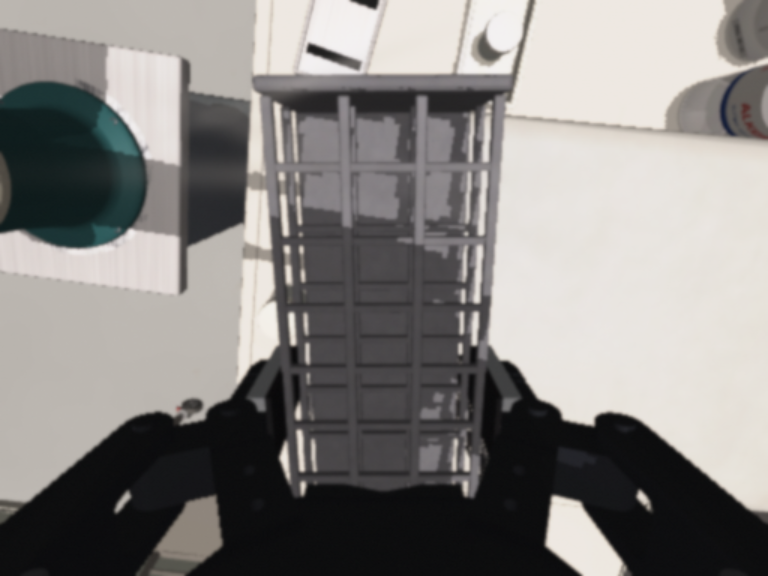

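Request:
{"op": "arm_command", "data": {
  "deltas": [
    [-0.003, 0, 0.018, 0],
    [-0.0054, 0, 0.0373, 0],
    [-0.0054, 0, 0.0373, 0],
    [-0.0054, 0, 0.0373, 0],
    [-0.0054, 0, 0.0373, 0],
    [-0.0054, 0, 0.0373, 0],
    [-0.0054, 0, 0.0373, 0],
    [-0.003, 0, 0.018, 0],
    [0, 0, 0, 0.154],
    [0, 0, 0, 0.154],
    [0, 0.03, 0, 0],
    [0, 0.04, 0, 0],
    [0, 0.045, 0, 0],
    [0, 0.045, 0, 0],
    [0, 0.045, 0, 0],
    [0, 0.045, 0, 0],
    [0, 0.04, 0, 0],
    [0, 0.03, 0, 0],
    [0, 0, 0, 0],
    [0, 0, 0, 0]
  ]
}}

```text
time: 50.4
tool_pos: [0.357, 0.2512, 0.129]
tcp_rot: [-1.566, 0.133, -0.135]
wrist_force: [0.6, 0.2, -1.1]
width: 0.712
```

```bash
python3 - <<'E'
from h import *
to(.355,.253,.1,-9.5);st()
c,T,s=wrist();save(c,'w24');np.save('T24',T)
c=read_camera('side');save(c,'s24');c=read_camera('top');save(c,'t24')
E
```

```text
t 50.4 tcp [0.357  0.2512 0.129 ] yaw -9.75 tilt [ 0.001  0.001 -1.   ] tool shift [-0.0023  0.029   0.0014] |d| 0.029 turn -0.0043
t 50.4 tcp [0.357  0.2512 0.129 ] xax [ 0.986 -0.169  0.001] yax [ 0.001  0.001 -1.   ] F [ 0.6  0.2 -1.1] w 0.712
```

View pics/w24.png

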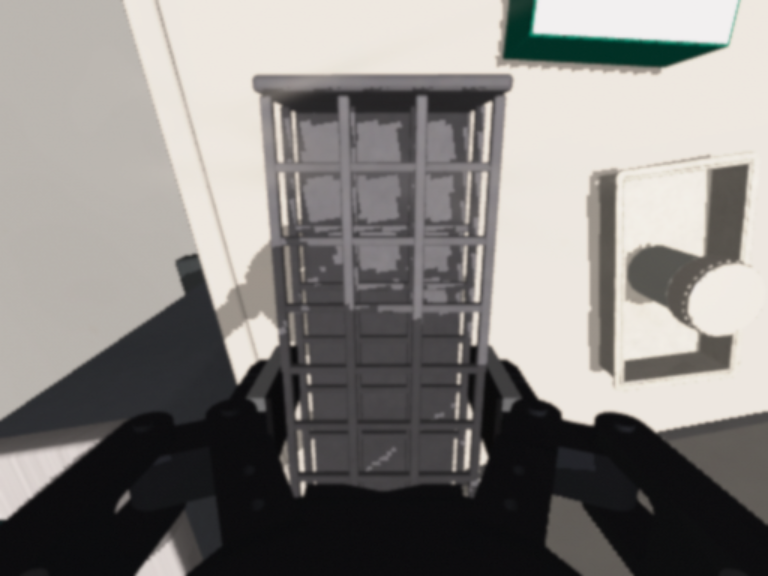

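View pics/s24.png

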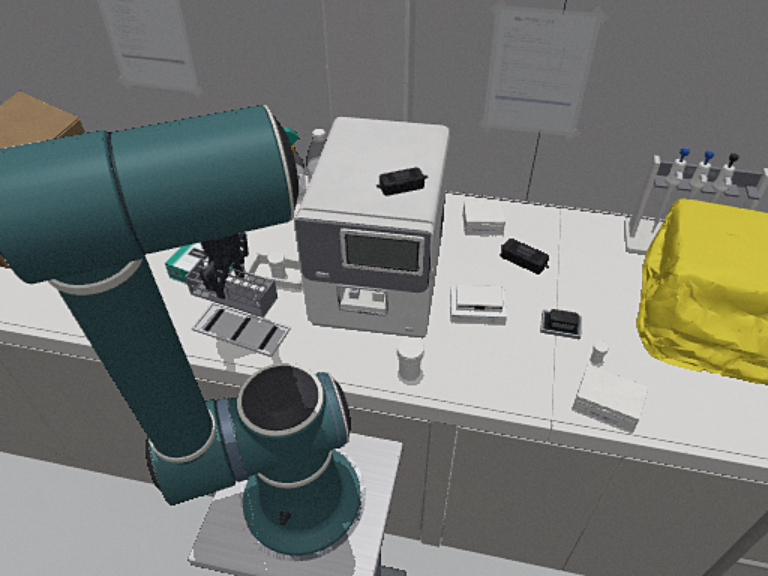

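View pics/t24.png

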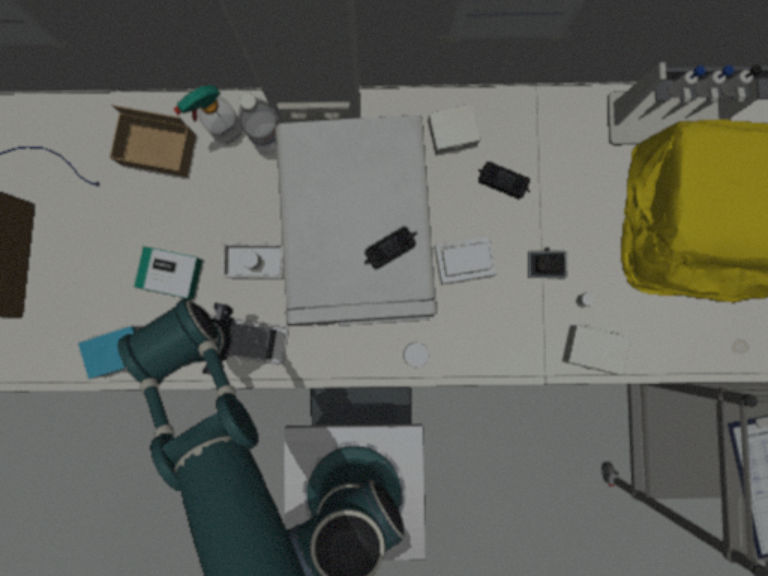

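```bash
python3 - <<'E'
from h import *
c=read_camera('side')
cv2.imwrite('pics/s25.png',cv2.resize(c['color'][195:245,115:205,::-1],None,fx=8,fy=8,interpolation=2))
E
```

```text
(no output)
```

View pics/s25.png

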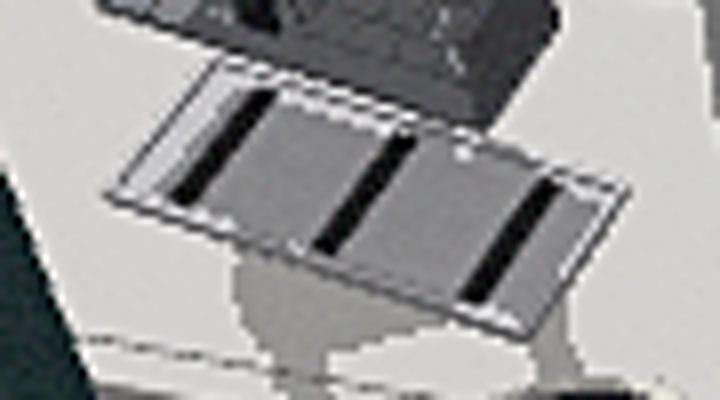

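```bash
python3 - <<'E'
from h import *
c=read_camera('side')
p=lambda l:[((x+.5)/8-.5+115,(y+.5)/8-.5+195) for x,y in l]
P=ray(c,p([(218,55),(632,186),(530,343),(102,195)]),.008,None);print(P.round(4),*rect(P))
P=ray(c,p([(270,92),(556,182),(474,300),(182,200)]),.004,None);print('strips',P.round(4),*rect(P))
P=ray(c,p([(405,138),(322,250)]),.004,None);print(P.mean(0))
to(.355,.253,.1,-9.5)
E
```

```text
[[0.4095 0.3451 0.008 ]
 [0.3759 0.1441 0.008 ]
 [0.2877 0.1587 0.008 ]
 [0.3243 0.3616 0.008 ]] [0.3493 0.2524] [0.2038 0.0894 0.2062 0.0868] [-99.5 170.6  79.8 -10.9]
strips [[0.397  0.3166 0.004 ]
 [0.3744 0.1779 0.004 ]
 [0.3068 0.1902 0.004 ]
 [0.3317 0.3295 0.004 ]] [0.3525 0.2536] [0.1405 0.0687 0.1416 0.0666] [-99.3 169.7  79.8 -11.2]
[0.35143126 0.25548655 0.004     ]
t 50.65 tcp [0.3571 0.2517 0.1293] yaw -9.7 tilt [ 0.002  0.001 -1.   ] tool shift [-0.0023  0.0293  0.0009] |d| 0.029 turn -0.0035
```

```bash
python3 - <<'E'
from h import *
to(.3533,.253,.06,-9.8)
E
```

```text
t 50.65 tcp [0.3571 0.2517 0.1293] yaw -9.7 tilt [ 0.002  0.001 -1.   ] tool shift [-0.0041  0.0692  0.0005] |d| 0.069 turn 0.0017
```

Request:
{"op": "arm_command", "data": {
  "deltas": [
    [-0.004, 0.02, 0.0005, 0.002],
    [0, 0.025, 0, 0],
    [0, 0.02, 0, 0],
    [0, 0.01, 0, 0],
    [0, 0.005, 0, 0],
    [0, 0, 0, 0],
    [0, 0, 0, 0],
    [0, 0, 0, 0]
  ]
}}

```text
time: 51.65
tool_pos: [0.3528, 0.2526, 0.0484]
tcp_rot: [-1.566, 0.134, -0.135]
wrist_force: [-0.9, 0.1, -2.2]
width: 0.702
```

```bash
python3 - <<'E'
from h import *
to(.3533,.253,.03,-9.8)
c,T,s=wrist();save(c,'w26')
c=read_camera('side')
cv2.imwrite('pics/s26.png',cv2.resize(c['color'][165:245,105:205,::-1],None,fx=7,fy=7,interpolation=2))
E
```

```text
t 51.65 tcp [0.3528 0.2526 0.0484] yaw -9.82 tilt [ 0.001  0.001 -1.   ] tool shift [0.0004 0.0184 0.0004] |d| 0.018 turn -0.0003
```

View pics/w26.png

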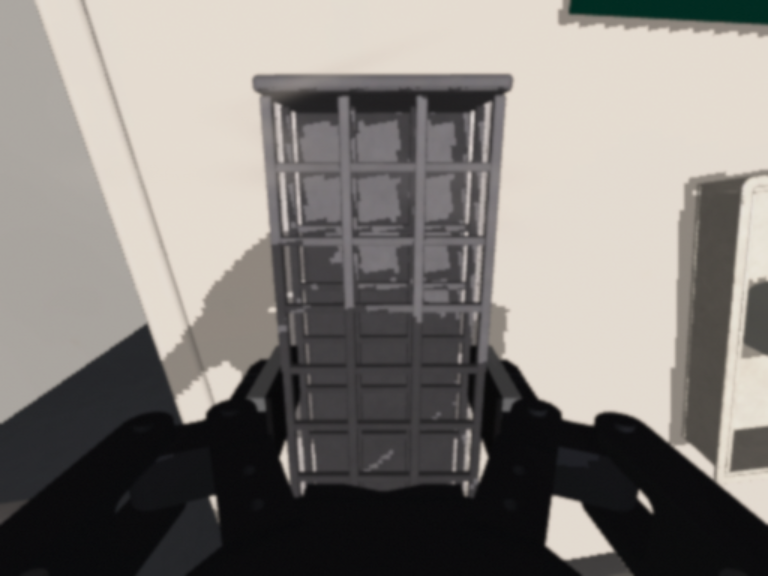

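View pics/s26.png

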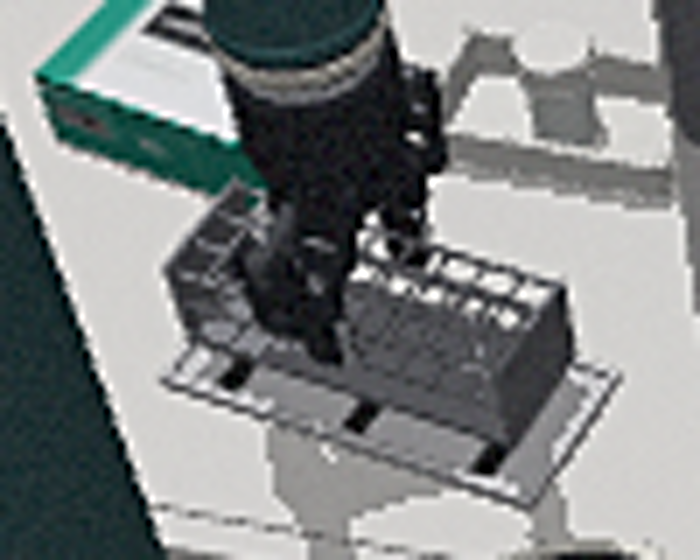

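```bash
python3 - <<'E'
from h import *
c=read_camera('side')
p=lambda l:[((x+.5)/7-.5+105,(y+.5)/7-.5+165) for x,y in l]
B=ray(c,p([(503,445),(190,340),(575,360)]),.026);D=ray(c,p([(530,508),(162,380),(622,376)]),.009)
print(B.round(4),D.round(4))
a=np.radians(-9.8);X=np.array([np.cos(a),np.sin(a),0]);Z=np.array([-np.sin(a),np.cos(a),0])
for n,P in(('rack',B),('dock',D)): print(n,(P@X).round(4),(P@Z).round(4))
E
```

```text
[[0.3082 0.1783 0.026 ]
 [0.3378 0.3474 0.026 ]
 [0.3646 0.1623 0.026 ]] [[0.2878 0.1603 0.009 ]
 [0.3241 0.3598 0.009 ]
 [0.373  0.1435 0.009 ]]
rack [0.2733 0.2738 0.3317] [0.2282 0.3999 0.222 ]
dock [0.2563 0.2582 0.3432] [0.207  0.4097 0.2049]
```

```bash
python3 - <<'E'
from h import *
c=read_camera('wrist');T=np.array(c['T_tool_cam'])
def rt(uv,h):
    f=192/np.tan(np.radians(c['vfov']/2));d=np.array([(uv[0]-c['cx'])/f,(uv[1]-c['cy'])/f,1]);w=T[:3,:3]@d;o=T[:3,3];return o+w*((-h-o[1])/w[1])
for uv in [(254,75),(512,75),(254,82),(512,82),(265,92),(505,92)]: print(uv,rt((uv[0]/1.5,uv[1]/1.5),.0335).round(4))
cv2.imwrite('pics/w26z.png',cv2.resize(c['color'][40:80,160:350,::-1],None,fx=4,fy=4,interpolation=2))
E
```

```text
(254, 75) [-0.0285 -0.0335  0.0897]
(512, 75) [ 0.0314 -0.0335  0.0896]
(254, 82) [-0.0287 -0.0335  0.0882]
(512, 82) [ 0.0315 -0.0335  0.0882]
(265, 92) [-0.0263 -0.0335  0.086 ]
(505, 92) [ 0.03   -0.0335  0.086 ]
```

View pics/w26z.png

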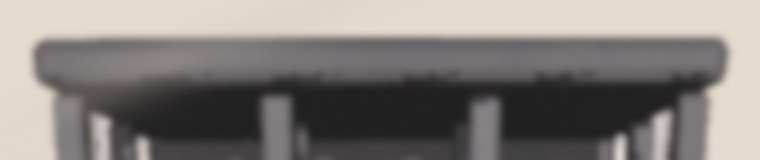

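Request:
{"op": "arm_command", "data": {
  "deltas": [
    [-0.0015, 0, -0.002, 0],
    [0, 0.008, 0, 0],
    [0, 0.004, 0, 0],
    [0, 0, 0, 0],
    [0, 0, 0, 0]
  ]
}}

```text
time: 52.48
tool_pos: [0.3505, 0.2506, 0.0357]
tcp_rot: [-1.567, 0.135, -0.134]
wrist_force: [-0.0, 0.4, -1.3]
width: 0.706
```

```bash
python3 - <<'E'
from h import *
st()
c=read_camera('side')
cv2.imwrite('pics/s27.png',cv2.resize(c['color'][185:245,115:205,::-1],None,fx=8.5,fy=8.5,interpolation=2))
E
```

```text
t 52.48 tcp [0.3505 0.2506 0.0357] xax [ 0.985 -0.17  -0.   ] yax [-0. -0. -1.] F [-0.   0.4 -1.3] w 0.706
```

View pics/s27.png

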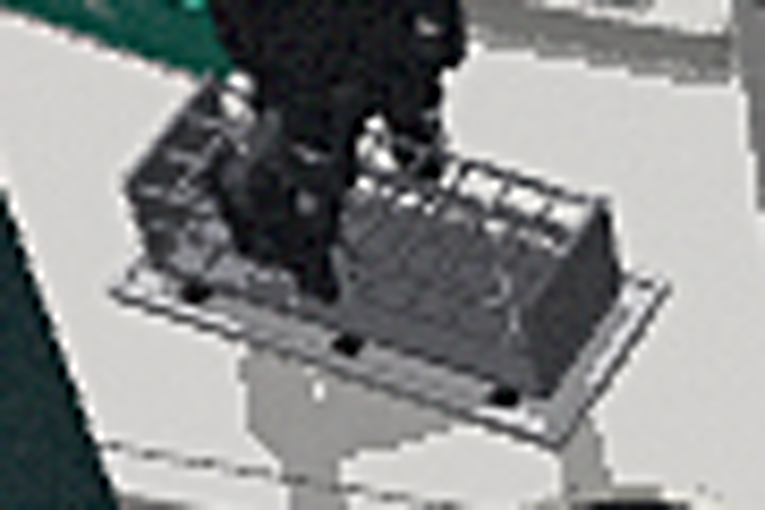

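```bash
python3 - <<'E'
from h import *
c=read_camera('side')
p=lambda l:[((x+.5)/8.5-.5+115,(y+.5)/8.5-.5+185) for x,y in l]
B=ray(c,p([(547,396),(152,268),(622,280)]),.0135);D=ray(c,p([(558,446),(112,292),(672,287)]),.009)
a=np.radians(-9.8);X=np.array([np.cos(a),np.sin(a),0]);Z=np.array([-np.sin(a),np.cos(a),0])
for n,P in(('rack',B),('dock',D)): print(n,(P@X).round(4),(P@Z).round(4))
E
```

```text
rack [0.2735 0.2717 0.3359] [0.221  0.3987 0.2221]
dock [0.2566 0.258  0.3432] [0.2075 0.4095 0.2043]
```

Request:
{"op": "arm_command", "data": {
  "deltas": [
    [0, 0.003, -0.001, 0],
    [0, 0.003, 0, 0],
    [0, 0.001, 0, 0],
    [0, 0, 0, 0]
  ]
}}

```text
time: 53.08
tool_pos: [0.3501, 0.2495, 0.0286]
tcp_rot: [-1.567, 0.135, -0.134]
wrist_force: [0.9, 0.4, -1.3]
width: 0.705
```

Request:
{"op": "arm_command", "data": {
  "deltas": [
    [0, 0.001, 0, 0],
    [0, 0, 0, 0]
  ]
}}

```text
time: 53.32
tool_pos: [0.3503, 0.2497, 0.0278]
tcp_rot: [-1.567, 0.134, -0.135]
wrist_force: [0.2, 0.4, -1.5]
width: 0.707
```

Request:
{"op": "arm_command", "data": {
  "deltas": [
    [0, 0.001, 0, 0],
    [0, 0, 0, 0]
  ]
}}

```text
time: 53.58
tool_pos: [0.3504, 0.2497, 0.0277]
tcp_rot: [-1.567, 0.135, -0.134]
wrist_force: [-2.5, -1.5, 7.5]
width: 0.704
```

```bash
python3 - <<'E'
from h import *
c=read_camera('side')
cv2.imwrite('pics/s28.png',cv2.resize(c['color'][185:245,115:205,::-1],None,fx=8.5,fy=8.5,interpolation=2))
E
```

```text
(no output)
```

View pics/s28.png

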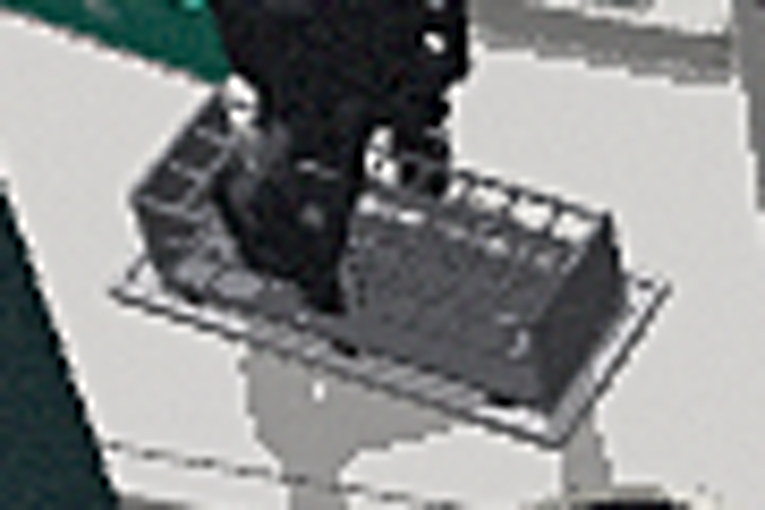

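Request:
{"op": "arm_command", "data": {
  "deltas": [
    [0, 0, 0, 0],
    [0, 0, 0, 0],
    [0, 0, 0, 0],
    [0, 0, 0, 0],
    [0, 0, 0, 0]
  ],
  "fingers": 0.0854
}}

```text
time: 54.25
tool_pos: [0.3503, 0.2496, 0.0267]
tcp_rot: [-1.567, 0.135, -0.134]
wrist_force: [-0.1, 0.7, -0.4]
width: 0.998
```

Request:
{"op": "arm_command", "data": {
  "deltas": [
    [0, -0.01, 0, 0],
    [0, -0.02, 0, 0],
    [0, -0.04, 0, 0],
    [0, -0.05, 0, 0],
    [0, -0.05, 0, 0],
    [0, -0.05, 0, 0],
    [0, -0.05, 0, 0],
    [0, -0.04, 0, 0],
    [0, 0, 0, 0],
    [0, 0, 0, 0]
  ]
}}

```text
time: 55.5
tool_pos: [0.3499, 0.2494, 0.3365]
tcp_rot: [-1.567, 0.135, -0.134]
wrist_force: [0.5, -0.2, -0.4]
width: 0.999
```

```bash
python3 - <<'E'
from h import *
st()
c,T,s=wrist();save(c,'w29');np.save('T29',T)
cv2.imwrite('pics/w29z.png',cv2.resize(c['color'][40:220,190:350,::-1],None,fx=3.3,fy=3.3,interpolation=2))
c=read_camera('top');save(c,'t29')
E
```

```text
t 55.5 tcp [0.3499 0.2494 0.3365] xax [ 0.985 -0.17  -0.   ] yax [-0. -0. -1.] F [ 0.5 -0.2 -0.4] w 0.999
```

View pics/w29.png

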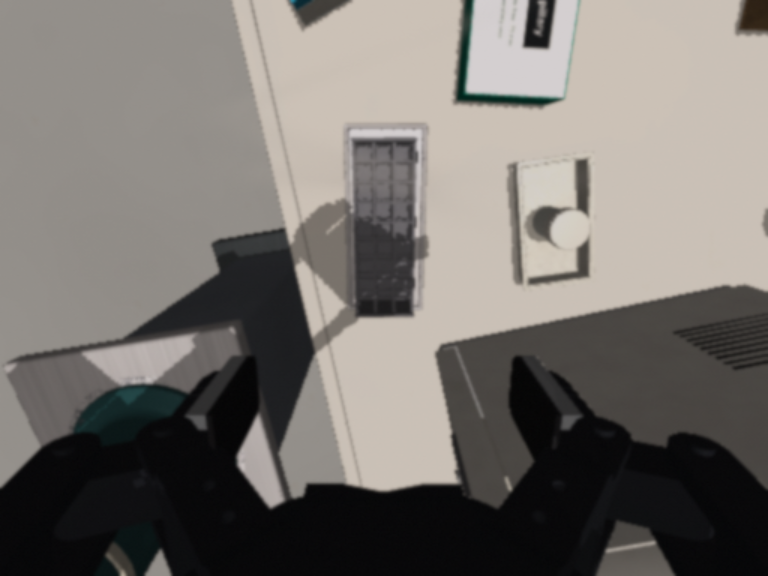

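View pics/w29z.png

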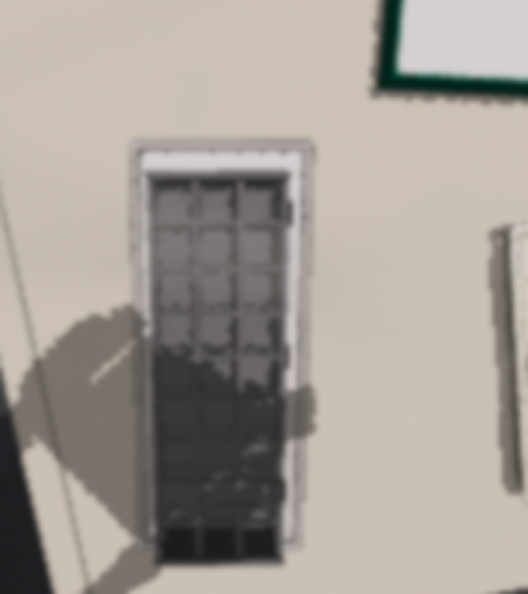

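```bash
python3 - <<'E'
from h import *
c=read_camera('wrist');T=np.load('T29.npy')
p=lambda l:[((x+.5)/3.3-.5+190,(y+.5)/3.3-.5+40) for x,y in l]
D=ray(c,p([(131,140),(314,142),(300,548),(143,545)]),.009,T);R=ray(c,p([(149,174),(291,174),(283,563),(155,563)]),.060,T)
I=ray(c,p([(143,153),(301,153)]),.004,T)
print(*rect(D));print(*rect(R))
a=np.radians(-9.8);X=np.array([np.cos(a),np.sin(a),0]);Z=np.array([-np.sin(a),np.cos(a),0])
for n,P in(('dock',D),('rack',R),('inner',I)): print(n,(P@X).round(4),(P@Z).round(4))
E
```

```text
[0.3545 0.2536] [0.0862 0.2027 0.0835 0.2019] [ -10.4 -100.3  169.    80.5]
[0.3525 0.2504] [0.0602 0.1756 0.061  0.1756] [ -9.8 -99.8 170.2  79.9]
dock [0.2632 0.3493 0.3477 0.2642] [0.4119 0.411  0.2082 0.21  ]
rack [0.2749 0.335  0.3351 0.274 ] [0.3945 0.3945 0.2189 0.2189]
inner [0.2683 0.3438] [0.4064 0.4064]
```

```bash
python3 - <<'E'
from h import *
c=read_camera('top');t=c['color'][:,:,::-1]
cv2.imwrite('pics/t30.png',cv2.resize(t[140:260,40:210],None,fx=4.5,fy=4.5,interpolation=2))
c=read_camera('side');save(c,'s30')
E
```

```text
(no output)
```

View pics/t30.png

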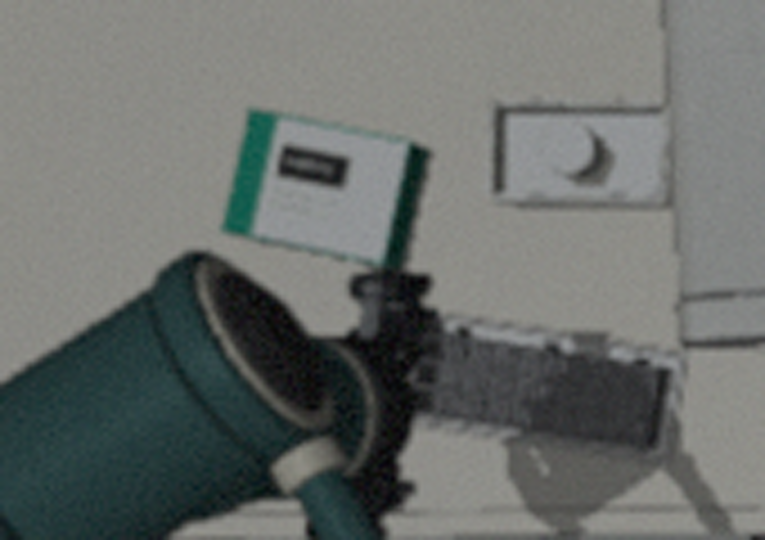

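View pics/s30.png

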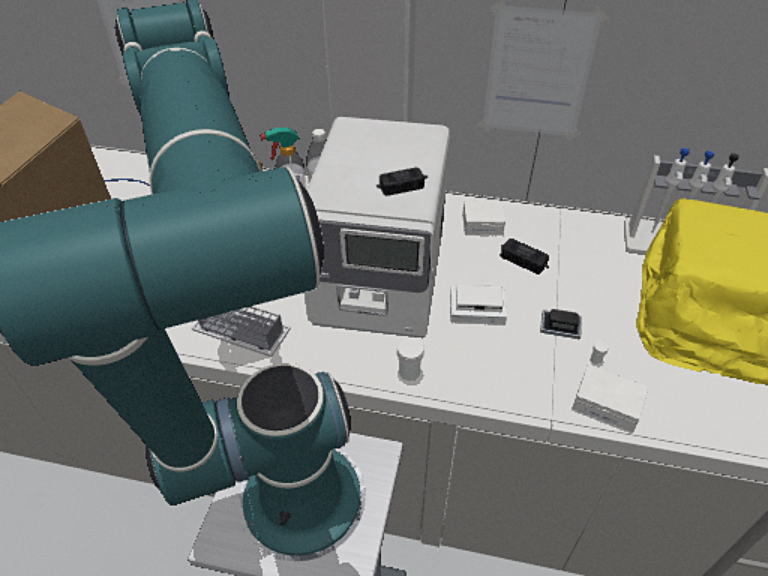

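Teal carton sits at the same pixels as at the start (corners at crop (250,108), (224,232), (412,142)); pot, rack, case and reader are all in their places and the gripper is clear. Handing in.

```bash
python3 -c "
from workcell import job
print(job.finish_job())"
```

```text
the job is handed in; nothing more can be done
None
```

I took the pile apart in order: pot, reader, case, rack. Each thing is in its own place, and I handed the job in at about 56 s with the gripper open and about 0.27 m clear of the rack.

**One slip:** My first grip on the slide case was too low and lifted the rack along with it. I set both back down, gripped 9–10 mm higher, and the case then came up alone.

| Thing | Last check |
|---|---|
| Sample pot | Stands upright in the white tray, near its middle. It was held level the whole way. |
| Code reader | Flat inside the charging base's rim, with clear floor on all sides. |
| Slide case | Within about 0.5 mm and 0.4° of the white carton's middle. |
| Tube rack | On the dock floor, inside the rim. It is about 1.5 mm off centre across and 3.5 mm along, against 8 mm of play each way. |
| Teal carton | At the same pixels in the top view as at the start. |

**Disagreement:** The side and wrist cameras differed by a few millimetres on where the dock's centre is. I used a compromise position, and the wrist view after release shows about 5–6 mm to spare on the tightest sides.

The highest wrist force I read was about 8 N.

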